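Load the tilting rail and put away the stain pen

TASK

Clear the shelf: hang every steel rail clip on the tilting bar, one to a fenced place, working left and right by turns so that the bar never tips far, with equal places used on both sides and an odd clip in the middle, so that it ends level. Lay the stain pen in the groove inside the organiser, letting it settle there before you let go, and then push the organiser's lid fully shut. Leave everything else where it is.

Things in the scene. Friction and masses are not known exactly. Their poses are not given: they have to be found in the camera images.
- rail_mid (a point): Middle of the white tilting bar's top face (205 mm up when level), over the pivot 60 mm below: the centre hanging place. y along the bar to its left end, z up, x across. Bar 10 mm thick (x), 12 high, 346 long, on a stem 22 (y) by 10 mm (x) in a fork 28 mm thick that ends 50 mm below the top face. Grey ridges, 4.5 mm high, 3 mm thick, 13 mm across, fence off 5 places, each 40 mm long
- rail_left_in (a point): point on top of the bar, on its centre line, at the middle of the inner left hanging place, 100 mm from the middle; moves with the bar
- rail_left_out (a point): point on top of the bar, on its centre line, at the middle of the outer left hanging place, 144.5 mm from the middle; moves with the bar
- rail_right_in (a point): point on top of the bar, on its centre line, at the middle of the inner right hanging place, 100 mm from the middle; moves with the bar
- rail_right_out (a point): point on top of the bar, on its centre line, at the middle of the outer right hanging place, 144.5 mm from the middle; moves with the bar
- beam (a joint): Tilt of the bar (rad): 0 level, positive with the left (+y) end up, stops at 0.30 either way. It levels itself weakly, well damped: one clip alone at an outer place tips it by about 0.11 (inner 0.08), two on one side and none on the other by about 0.19; clips at equal distances left and right cancel, one at the centre does not tip it. Between centre and inner places is 54 mm of bar not needed
- clip1: Stainless push-on rail clip, one of 3 to 5 alike: an upside-down U with a grip tab, standing on its feet, 88 mm tall, 80 g. Origin: underside, midway between the feet; x across the gap, y along its 30 mm width, z up. Tab 14 mm thick (x), 52 to 88 mm up; shoulders 30, feet 43 mm (x). Gap 18 mm at top, 27 at the feet; its ceiling, 42 mm up, sits on the bar, one leg each side, either way round
- clip2: Stainless push-on rail clip, one of 3 to 5 alike: an upside-down U with a grip tab, standing on its feet, 88 mm tall, 80 g. Origin: underside, midway between the feet; x across the gap, y along its 30 mm width, z up. Tab 14 mm thick (x), 52 to 88 mm up; shoulders 30, feet 43 mm (x). Gap 18 mm at top, 27 at the feet; its ceiling, 42 mm up, sits on the bar, one leg each side, either way round
- clip3: Stainless push-on rail clip, one of 3 to 5 alike: an upside-down U with a grip tab, standing on its feet, 88 mm tall, 80 g. Origin: underside, midway between the feet; x across the gap, y along its 30 mm width, z up. Tab 14 mm thick (x), 52 to 88 mm up; shoulders 30, feet 43 mm (x). Gap 18 mm at top, 27 at the feet; its ceiling, 42 mm up, sits on the bar, one leg each side, either way round
- clip4: Stainless push-on rail clip, one of 3 to 5 alike: an upside-down U with a grip tab, standing on its feet, 88 mm tall, 80 g. Origin: underside, midway between the feet; x across the gap, y along its 30 mm width, z up. Tab 14 mm thick (x), 52 to 88 mm up; shoulders 30, feet 43 mm (x). Gap 18 mm at top, 27 at the feet; its ceiling, 42 mm up, sits on the bar, one leg each side, either way round
- clip5: Stainless push-on rail clip, one of 3 to 5 alike: an upside-down U with a grip tab, standing on its feet, 88 mm tall, 80 g. Origin: underside, midway between the feet; x across the gap, y along its 30 mm width, z up. Tab 14 mm thick (x), 52 to 88 mm up; shoulders 30, feet 43 mm (x). Gap 18 mm at top, 27 at the feet; its ceiling, 42 mm up, sits on the bar, one leg each side, either way round
- pen: Closed teal stain-pen tube, 18 mm diameter, 120 mm long, 28 to 56 g, lying on the shelf. Origin: on its axis at mid length (9 mm above the shelf); x along the tube to its cap end. The white cap, 40 to 60 mm from the middle, is square (18 by 18 mm) so that the tube does not roll; it may be turned any way in the groove, whose ribs it does not reach
- organiser: Black plastic organiser, a fixed open box 130 mm (x) by 170 mm (y) by 60 mm high, walls 4 mm, origin at the centre of its underside, x from its front to the hinge side, z up
- pen_seat (a point): Where the middle of the tube's axis lies when seated: at the centre of the box, 42 mm above its underside; y along the groove (organiser's y), z up. The groove is two grey V-ribs (45 degree sides, 12 mm thick, centred 27 mm either way along y, reaching 25 mm to each side and 8 mm above this point); between them 42 mm of room for fingers, box floor 38 mm below. The tube may lie either way round
- lid (a joint): Opening of the organiser's flip-top lid (rad): 0 shut, 1.57 upright, 1.9 fully open; a stiff hinge (0.15 N m friction) that stays where it is left, so the lid must be pushed all the way down
- lid_hinge (a point): Middle of the lid's hinge line, on the organiser's far upper edge, along its y. Lid 130 mm from hinge to free edge, 170 mm along the hinge, 6 mm thick; its outer face carries a ridge handle 12 mm thick, 40 mm long (along the hinge, centred), 22 mm high, 112 mm from the hinge. Beside the handle the outer face is plain
- lid_edge (a point): Middle of the lid's free edge, on its outer face
- soap_dish: Bystander: round white ceramic soap dish, 104 mm diameter, 22 mm high; origin at its underside
- measuring_cup: Bystander: stainless measuring cup, 72 mm diameter, 55 mm high, 75 mm handle along its x; origin at its underside
- peg1: Bystander: red spring peg lying flat, 72 mm long (x), 12 mm high
- peg2: Bystander: a second such red peg
- hanger: Bystander: folded white plastic hanger lying flat, 160 mm long (x) with a wire hook
- spray: Bystander: clear plastic bottle, 60 mm diameter, 170 mm high

How it is judged:
On the way, in this order (a step that is already met when the one before it is completed fails the run):
1. the pen lies in the groove while still held (x of pen in the frame of pen_seat between -0.007 and 0.007 m and y of pen in the frame of pen_seat between -0.018 and 0.018 m and z of pen in the frame of pen_seat between -0.006 and 0.006 m and contact force between the fingers and pen above 0.3 N and contact force between pen and organiser above 0.05 N), for 0.1 s.
2. the pen rests in the groove, let go, the lid still open (x of pen in the frame of pen_seat between -0.006 and 0.006 m and y of pen in the frame of pen_seat between -0.018 and 0.018 m and z of pen in the frame of pen_seat between -0.005 and 0.005 m and angle between the x axis of pen and the y axis of pen_seat, either way round below 0.1 rad and contact force between the fingers and pen below 0.05 N and linear speed of pen below 0.02 m/s and value of joint lid above 0.5 rad), for 0.2 s.
3. the lid is shut (value of joint lid below 0.04 rad), for 0.2 s.
At the end, for the whole second after the job is handed in: Every clip present hangs at rest astride the bar, its ceiling on the bar (5 mm) and centred across it (10 mm) and in a place (10 mm); bar level within 0.03 rad; pen along the groove (6 mm across, 5 mm high, 18 mm lengthwise, 0.1 rad); lid shut within 0.04 rad (x of clip1 in the frame of rail_mid between -0.01 and 0.01 m and (y of clip1 in the frame of rail_mid between -0.1545 and -0.1345 m or y of clip1 in the frame of rail_mid between -0.11 and -0.09 m or y of clip1 in the frame of rail_mid between -0.01 and 0.01 m or y of clip1 in the frame of rail_mid between 0.09 and 0.11 m or y of clip1 in the frame of rail_mid between 0.1345 and 0.1545 m) and z of clip1 in the frame of rail_mid between -0.047 and -0.037 m and linear speed of each of clip1, clip2, clip3, clip4, clip5 below 0.02 m/s and x of clip2 in the frame of rail_mid between -0.01 and 0.01 m and (y of clip2 in the frame of rail_mid between -0.1545 and -0.1345 m or y of clip2 in the frame of rail_mid between -0.11 and -0.09 m or y of clip2 in the frame of rail_mid between -0.01 and 0.01 m or y of clip2 in the frame of rail_mid between 0.09 and 0.11 m or y of clip2 in the frame of rail_mid between 0.1345 and 0.1545 m) and z of clip2 in the frame of rail_mid between -0.047 and -0.037 m and x of clip3 in the frame of rail_mid between -0.01 and 0.01 m and (y of clip3 in the frame of rail_mid between -0.1545 and -0.1345 m or y of clip3 in the frame of rail_mid between -0.11 and -0.09 m or y of clip3 in the frame of rail_mid between -0.01 and 0.01 m or y of clip3 in the frame of rail_mid between 0.09 and 0.11 m or y of clip3 in the frame of rail_mid between 0.1345 and 0.1545 m) and z of clip3 in the frame of rail_mid between -0.047 and -0.037 m and x of clip4 in the frame of rail_mid between -0.01 and 0.01 m and (y of clip4 in the frame of rail_mid between -0.1545 and -0.1345 m or y of clip4 in the frame of rail_mid between -0.11 and -0.09 m or y of clip4 in the frame of rail_mid between -0.01 and 0.01 m or y of clip4 in the frame of rail_mid between 0.09 and 0.11 m or y of clip4 in the frame of rail_mid between 0.1345 and 0.1545 m) and z of clip4 in the frame of rail_mid between -0.047 and -0.037 m and x of clip5 in the frame of rail_mid between -0.01 and 0.01 m and (y of clip5 in the frame of rail_mid between -0.1545 and -0.1345 m or y of clip5 in the frame of rail_mid between -0.11 and -0.09 m or y of clip5 in the frame of rail_mid between -0.01 and 0.01 m or y of clip5 in the frame of rail_mid between 0.09 and 0.11 m or y of clip5 in the frame of rail_mid between 0.1345 and 0.1545 m) and z of clip5 in the frame of rail_mid between -0.047 and -0.037 m and value of joint beam between -0.03 and 0.03 rad and x of pen in the frame of pen_seat between -0.006 and 0.006 m and y of pen in the frame of pen_seat between -0.018 and 0.018 m and z of pen in the frame of pen_seat between -0.005 and 0.005 m and angle between the x axis of pen and the y axis of pen_seat, either way round below 0.1 rad and value of joint lid below 0.04 rad); the robot touches nothing.
It fails at once if the bar tips more than 0.165 rad (two clips on one side and none on the other, or pushed down) (value of joint beam above 0.165 rad or value of joint beam below -0.165 rad).
It fails at once if a bystander is moved more than 40 mm (distance of any of soap_dish, measuring_cup, peg1, peg2, hanger, spray from where it was at the start of the episode above 0.04 m).
Of clip1, clip2, clip3, clip4, clip5 only 3 to 5 are there at a start; the rules pass over those that are not, and their reading is None.
At some moment in a run one of pen may be knocked a few centimetres aside while the robot is not near it.
Once in a run the grip may slacken for a moment while it holds something.
It also fails if it takes over 210 s, if anything falls off the work surface, if the arm or the gripper's body presses on something with over 40 N, if the wrist force passes 120 N, or if a joint passes its speed limit or range.

ROBOT

A 6-joint arm with a two-finger parallel gripper is mounted at the origin on the work surface. World frame = base frame: x ahead of the robot, y to its left, z up, the work surface at z = 0. Lengths are in m, angles in rad, forces in N, time in s.
With the tool pointing down it reaches from about 0.35 to 0.775 m from the base axis. Payload 5.5 kg.
Tool frame: the origin (TCP) lies between the finger pads; the fingertips stand 19 mm ahead of it and the grasp point (between the pads) is the TCP; z points along the fingers, y is the direction in which the jaws open and shut (so a half turn about z gives the same grasp; the last joint's range is limited). The gripper opens to 85 mm and grips with 20 to 120 N. Pads are 22 mm wide; open, the fingers measure 114 mm over their backs; the gripper's body (76 mm by 85 mm) begins 54 mm behind the grasp point. The pads swing forward as they close: fully open they stand 13 mm farther back than shut.
Start: joints at [1.157, 0.313, 0.046, 1.304, 0, 1.431], TCP at [0.155, 0.554, 0.25] pointing down, gripper open.
Joint ranges: [-2.76, 2.76], [-0.86, 1.69], [-1.03, 1.26], [-2.2, 2.34], [-1.47, 1.5], [-3.14, 3.14]. Speed limits (rad/s): [2.57, 2.57, 3.14, 3.14, 3.14, 3.14].

INTERFACE

Orientations are given as a unit quaternion [w, x, y, z].
In Python, from workcell import get_state, cams, workorder gives the robot as it stands.
- The arm moves only by the tool play_rows, never from a script. Its argument "series" is text: rows parted by semicolons, each of 7 numbers parted by spaces: the opening in per cent of the stroke, from 0 (shut) to 100 (fully open), then the shift along the tool's x, y, z in cm, then the turn, a rotation vector about the tool's x, y, z in degrees. A call has 1 to 12 rows; each row shifts and turns the commanded pose from where the row before left it, along the tool's axes as they then stand; what a row does not reach is not made up. A row lasts 1/8 s, in which the tool goes at most 62.5 mm and 10.7 degrees, less where a joint would pass 70% of its speed; a pose out of reach is approached as far as the arm can. A call with a gripper value outside its range is refused whole. The fingers move at their own pace and stop on an object; "newtons" is the grip in N (left out, the last holds). Time passes only in rows, so rows that do not move let the fingers close. It gives the time, the measured TCP pose, the force and the opening at its end, in the units of the state.
- get_state(): the state, without advancing time (a new reading comes with each control period).
- cams.read_camera(name): name is "scene" or "side" or "wrist"; returns the picture (480x640x3 uint8, red, green, blue); there is no depth.
- cams.get_calibration(name): a dict with "fx", "fy", "cx", "cy" (pixels), "distortion" ([k1, k2, p1, p2, k3] as OpenCV has them; the pictures are not rectified), "rvec" (rotation vector, rad) and "tvec" (3), from world to camera coordinates, as OpenCV has them. Camera axes: x right, y down, z forward; pixel columns grow to the right and rows downward; lengths in m; the calibration is good to about 2 mm. A picture is of the moment at which its call begins: read the wrist's pose just before it. get_calibration takes no time and is no camera call; for the wrist camera it gives the pose at the moment of the call.
- workorder.hand_in(): hands the job in, once; it reports no verdict.
The state is a dict: "clock": time; "joint_pos": joint angles; "qvel": joint speeds; "tau": joint torques, N m; "tcp_pos": TCP position; "orientation": TCP orientation; "wrist_force": force on the tool from outside, world axes, zero at the start; "ft_torque": the same for the moment, N m; "finger_gap": finger opening in m.
Only numpy, scipy, OpenCV 4.12 (cv2) and the standard library are available. Lean on these libraries where they do the work, as an engineer would, in place of code of your own. Each camera call takes 0.05 s, during which the arm holds its last target.

## Working session

There is one attempt and no reset: what is moved stays moved. The work goes in short steps, Python scripts to look and compute and a tool call to move; the robot and the scene stay as the last step left them, time stands still between calls to the robot, and variables do not carry over. Pictures are saved under pics/ and viewed, and the job is handed in when it is done.

Besides the shell and the picture viewer there is one more tool, called after "Request:" by a JSON object that holds its "method" and its "body", one argument or row to a line. play_rows: Moves the arm, as the interface text tells. Its arguments: {"type":"object","properties":{"series":{"type":"string"},"newtons":{"type":"number"}},"required":["series"]}

```bash
mkdir -p pics; ls; python3 - <<'E'
from workcell import get_state, cams, workorder
import cv2
s=get_state();print(s)
for n in ["scene","side","wrist"]:
    print(n,cams.get_calibration(n))
    im=cams.read_camera(n); cv2.imwrite(f"pics/{n}0.png",im[:,:,::-1])
E
```

```text
pics
{'clock': 0.0, 'joint_pos': array([ 1.15740245e+00,  3.14017246e-01,  4.49466694e-02,  1.30361772e+00,
       -1.65217716e-06,  1.43119080e+00]), 'qvel': array([ 1.34038549e-03,  8.12724599e-04, -1.52114197e-04, -1.35342877e-03,
       -7.66177074e-05, -7.62478866e-04]), 'tau': array([-8.36770305e-04, -4.80623996e+01,  2.98533332e+01,  1.95038854e-02,
       -3.67490766e-04, -8.04715398e-06]), 'tcp_pos': array([0.15527915, 0.5531181 , 0.24938606]), 'orientation': array([-2.57449371e-04,  1.36466950e-01,  9.90644173e-01, -9.10277830e-04]), 'wrist_force': array([ 0.08115482, -0.63020546, -0.59067877]), 'ft_torque': array([-0.00737031,  0.0169939 ,  0.04947267]), 'finger_gap': 0.08561902726495454}
scene {'fx': 436.1854066918737, 'fy': 436.1854066918737, 'cx': 321.34336541344794, 'cy': 238.18827466846125, 'distortion': array([-0.00212166,  0.        ,  0.        ,  0.        ,  0.        ]), 'rvec': array([ 2.08667895,  1.41947167, -0.51313006]), 'tvec': array([-0.26143436, -0.28211343,  1.30264909])}
side {'fx': 455.47144849061004, 'fy': 455.47144849061004, 'cx': 322.9159509518442, 'cy': 240.1703074184487, 'distortion': array([-0.00773461,  0.        ,  0.        ,  0.        ,  0.        ]), 'rvec': array([ 0.57536482, -2.73784714,  1.08566599]), 'tvec': array([0.50683009, 0.22527722, 0.91135316])}
wrist {'fx': 388.98901152838386, 'fy': 388.98901152838386, 'cx': 326.39772102545663, 'cy': 237.39654034853527, 'distortion': array([-0.08270579,  0.        ,  0.        ,  0.        ,  0.        ]), 'rvec': array([-2.33056005, -1.76575335, -0.22955553]), 'tvec': array([-0.57337919, -0.03323481,  0.37809105])}
```

View pics/scene0.png

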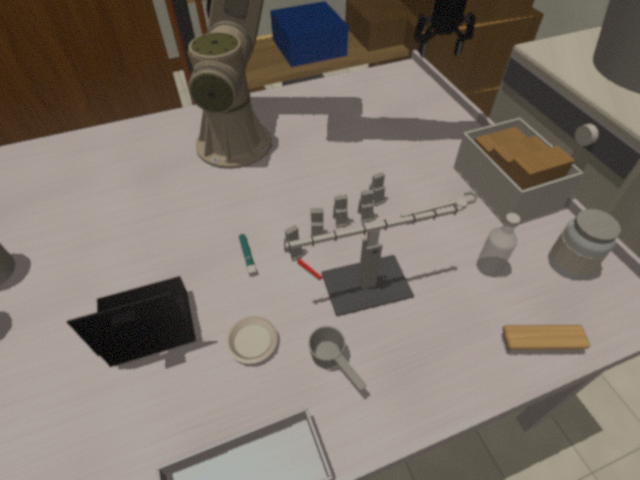

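View pics/side0.png

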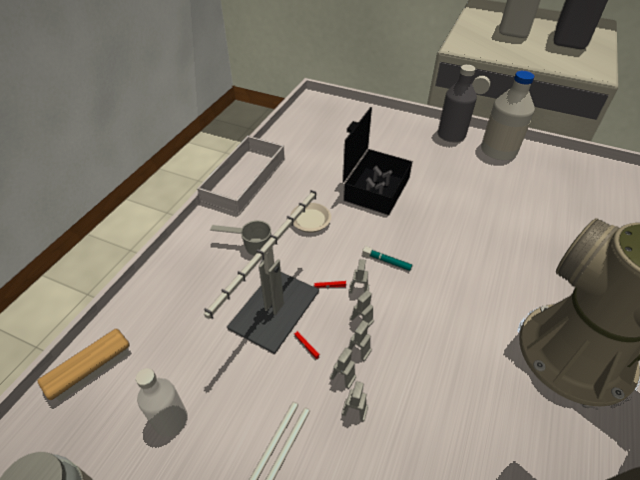

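View pics/wrist0.png

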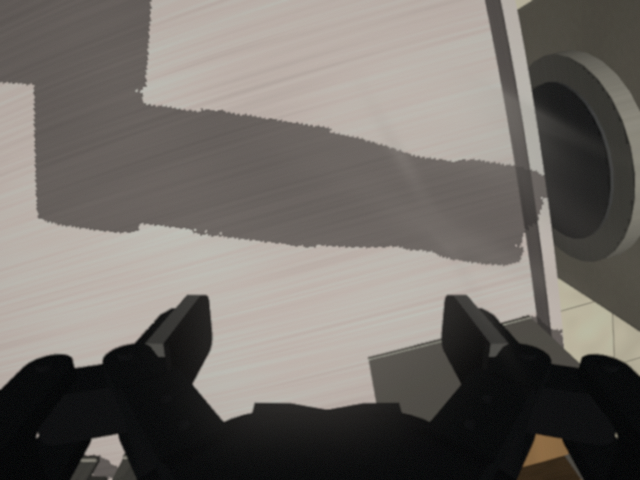

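Five clips stand in a row between the bar and the robot. The pen is teal, at about (248,255) in the scene view and (387,260) in the side view. The organiser is at (140,320) with its lid open. I'll zoom in next to measure.

```bash
cat > h.py <<'E'
import numpy as np, cv2
from scipy.spatial.transform import Rotation as R
from workcell import get_state, cams, workorder
def cal(n):
    c=cams.get_calibration(n)
    K=np.array([[c['fx'],0,c['cx']],[0,c['fy'],c['cy']],[0,0,1]])
    return K,c['distortion'],c['rvec'],c['tvec'],cv2.Rodrigues(c['rvec'])[0]
def proj(n,P):
    K,d,r,t,_=cal(n)
    return cv2.projectPoints(np.atleast_2d(np.array(P,float)),r,t,K,d)[0].reshape(-1,2)
def ray(n,uv,C=None):
    K,d,r,t,M=C or cal(n)
    x=cv2.undistortPoints(np.array(uv,float).reshape(-1,1,2),K,d).reshape(-1,2)
    D=np.c_[x,np.ones(len(x))]@M
    return -M.T@t, D/np.linalg.norm(D,axis=1)[:,None]
def onz(n,uv,z,C=None):
    o,D=ray(n,uv,C); s=(z-o[2])/D[:,2]; return o+D*s[:,None]
def tri(a,ua,b,ub):
    oa,da=ray(a,[ua]);ob,db=ray(b,[ub]);da=da[0];db=db[0]
    s=np.linalg.lstsq(np.c_[da,-db],ob-oa,rcond=None)[0]
    p,q=oa+da*s[0],ob+db*s[1]; return (p+q)/2,np.linalg.norm(p-q)
def shot(n,tag):
    im=cams.read_camera(n)[:,:,::-1].copy(); cv2.imwrite(f"pics/{tag}.png",im); return im
def crop(im,x0,y0,x1,y1,f,tag):
    cv2.imwrite(f"pics/{tag}.png",cv2.resize(im[y0:y1,x0:x1],None,fx=f,fy=f,interpolation=cv2.INTER_CUBIC))
E
python3 - <<'E'
from h import *
for n in ["scene","side"]: print(n,ray(n,[[320,240]]))
a=cv2.imread("pics/scene0.png");b=cv2.imread("pics/side0.png")
crop(a,270,160,490,310,3.6,"a1");crop(b,190,170,430,430,2.3,"b1")
crop(a,60,220,290,370,3.4,"a2");crop(b,320,90,430,280,3.1,"b2")
E
```

```text
scene (array([ 1.07095866, -0.1392563 ,  0.8237025 ]), array([[-0.59151348,  0.22812386, -0.7733507 ]]))
side (array([0.28935783, 0.62616317, 0.81386908]), array([[ 0.27193539, -0.62766582, -0.72944277]]))
```

View pics/a1.png

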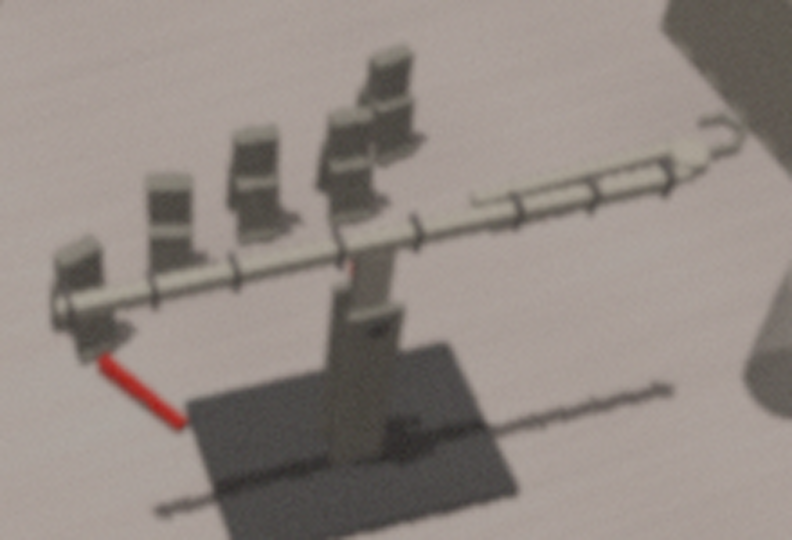

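View pics/b1.png

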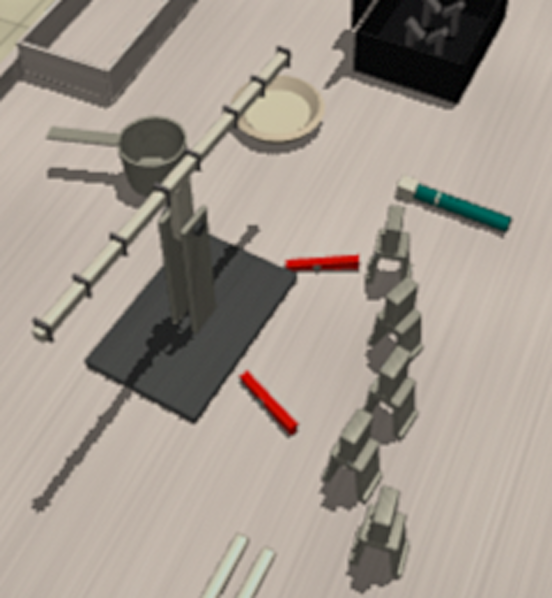

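View pics/a2.png

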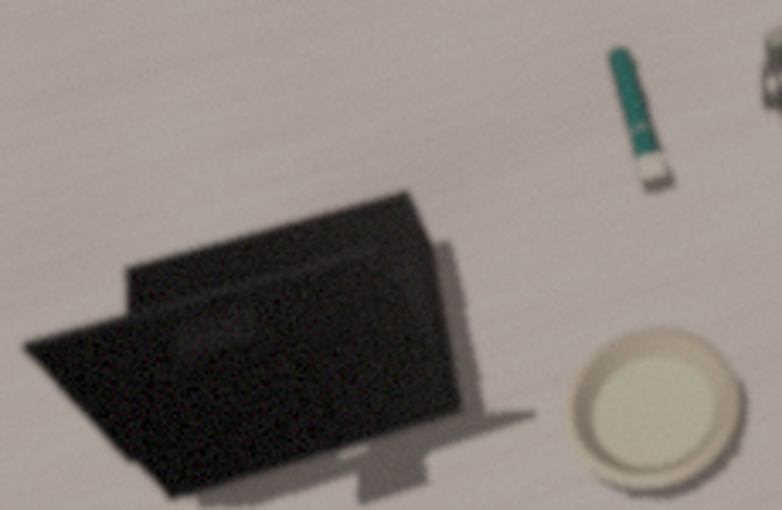

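View pics/b2.png

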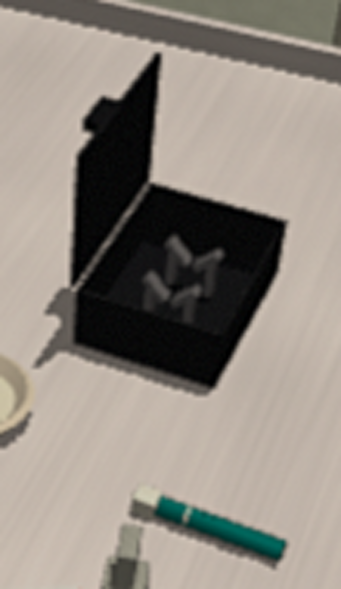

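Crops: the bar's left end is at about (287,245) and its right end at (456,210) in the scene view; in the side view the ends are at about (315,195) and (209,313). I'll work out rough positions for everything.

```bash
python3 - <<'E'
from h import *
A=lambda x,y:(270+x/3.6,160+y/3.6); B=lambda x,y:(190+x/2.3,170+y/2.3)
A2=lambda x,y:(60+x/3.4,220+y/3.4); B2=lambda x,y:(320+x/3.1,90+y/3.1)
# bar top at z .205 : ridges
L=onz("scene",[A(60,300),A(668,170)],.205); print("ends scene",L)
print(onz("side",[B(283,52),B(42,326)],.205))
# clips' tab tops z .088 centre
sa=[(77,246),(169,180),(255,131),(349,116),(390,53)]
sb=[(396,213),(402,288),(396,357),(358,422),(387,497)]
for a,b in zip(sa,sb):
    print("clip",onz("scene",[A(*a)],.088).round(3),onz("side",[B(*b)],.088).round(3))
print("pen", onz("scene",[A2(620,50),A2(655,180)],.009).round(3),onz("side",[B2(284,546),B2(140,498)],.009).round(3))
print("box top", onz("side",[B2(284,222),B2(216,358-10),B2(75,290),B2(150,185)],.06).round(3))
print("box bottom", onz("side",[B2(212,390),B2(78,345)],.0).round(3))
print("lid", tri("scene",A2(25,345),"side",B2(158,58)),tri("scene",A2(172,497),"side",B2(78,150)))
print("peg",onz("side",[B(288,265),B(358,262),B(243,375),B(293,428)],.012).round(3))
print("dish",onz("scene",[A2(655,408)],.01).round(3))
print("cup",onz("side",[B(152,145)],.055).round(3))
E
```

```text
ends scene [[ 0.58267563 -0.01611767  0.205     ]
 [ 0.61813519  0.31972726  0.205     ]]
[[ 0.58238382 -0.0127253   0.205     ]
 [ 0.61578187  0.31818944  0.205     ]]
clip [[0.453 0.031 0.088]] [[0.453 0.025 0.088]]
clip [[0.422 0.104 0.088]] [[0.42  0.102 0.088]]
clip [[0.402 0.173 0.088]] [[0.401 0.169 0.088]]
clip [[0.412 0.236 0.088]] [[0.407 0.235 0.088]]
clip [[0.366 0.289 0.088]] [[0.365 0.284 0.088]]
pen [[ 0.362 -0.069  0.009]
 [ 0.482 -0.077  0.009]] [[ 0.363 -0.077  0.009]
 [ 0.478 -0.078  0.009]]
box top [[ 0.461 -0.391  0.06 ]
 [ 0.465 -0.209  0.06 ]
 [ 0.594 -0.23   0.06 ]
 [ 0.586 -0.394  0.06 ]]
box bottom [[ 0.466 -0.225  0.   ]
 [ 0.589 -0.231  0.   ]]
lid (array([ 0.5913604 , -0.39971776,  0.18455665]), np.float64(0.0017938131859040992)) (array([ 0.64656684, -0.36705411,  0.0977073 ]), np.float64(0.001481378711279008))
peg [[0.543 0.066 0.012]
 [0.483 0.035 0.012]
 [0.529 0.193 0.012]
 [0.468 0.222 0.012]]
dish [[ 0.643 -0.122  0.01 ]]
cup [[0.716 0.013 0.055]]
```

```bash
cat >> h.py <<'E'
def Rt(s=None):
    s=s or get_state(); q=s['orientation']; return R.from_quat([q[1],q[2],q[3],q[0]]), s['tcp_pos']
def goto(p,yaw=None,tilt=0.0):
    """tool down; yaw = world direction (deg) of tool y, mod 180; tilt: rotation vec about world bar-x etc. prints shift in tool axes then turn"""
    r,t=Rt()
    y=r.apply([0,1,0]); cur=np.degrees(np.arctan2(y[1],y[0]))
    d=r.inv().apply(np.array(p)-t)*100
    print("shift cm",d.round(2),"cur yaw",round(cur,2),"tool z",r.apply([0,0,1]).round(4))
    if yaw is not None:
        e=(yaw-cur+90)%180-90; print("turn about tool z deg",round(-e,2),"alt",round(-e+180*np.sign(e),2))
E
python3 - <<'E'
from h import *
r,t=Rt(); K,d,rv,tv,M=cal("wrist"); c=-M.T@tv
print("cam in tool",r.inv().apply(c-t),"axes",(r.inv().as_matrix()@M.T).round(3), t)
goto([.40,.17,.36],-6)
goto([.42,.17,.33],0)
E
```

```text
cam in tool [ 0.06509979 -0.00075772 -0.12337273] axes [[-0.    -0.966 -0.258]
 [ 1.    -0.    -0.   ]
 [ 0.    -0.258  0.966]] [0.15536307 0.55327248 0.24964372]
shift cm [-33.91 -30.3  -11.  ] cur yaw 74.31 tool z [-5.0e-04 -1.2e-03 -1.0e+00]
turn about tool z deg 80.31 alt -99.69
shift cm [-35.84 -29.75  -8.  ] cur yaw 74.31 tool z [-5.0e-04 -1.2e-03 -1.0e+00]
turn about tool z deg 74.31 alt -105.69
```

```bash
python3 - <<'E'
from h import *
goto([.46,.16,.37],0)
E
```

```text
shift cm [-39.96 -29.64 -12.  ] cur yaw 74.31 tool z [-5.0e-04 -1.2e-03 -1.0e+00]
turn about tool z deg 74.31 alt -105.69
```

Request:
{"method": "play_rows", "body": {
  "series": "100 -4 -3 -4 0 0 0;100 -4 -3 -4 0 0 0;100 -4 -3 -4 0 0 0;100 -4 -3 0 0 0 0;100 -4 -3 0 0 0 0;100 -4 -3 0 0 0 0;100 -4 -3 0 0 0 0;100 -4 -3 0 0 0 0;100 -4 -3 0 0 0 0;100 -4 -2.6 0 0 0 0;100 0 0 0 0 0 10;100 0 0 0 0 0 10"
}}

```text
clock: 1.65
tcp_pos: [0.4588, 0.1624, 0.3669]
orientation: [-0.001, 0.31, 0.951, -0.0]
wrist_force: [-0.4, -0.3, 0.3]
finger_gap: 0.0855
```

Request:
{"method": "play_rows", "body": {
  "series": "100 0 0 0 0 0 10;100 0 0 0 0 0 10;100 0 0 0 0 0 10;100 0 0 0 0 0 10;100 0 0 0 0 0 10;100 0 0 0 0 0 4.3;100 0 0 0 0 0 0;100 0 0 0 0 0 0"
}}

```text
clock: 2.65
tcp_pos: [0.4583, 0.1633, 0.3673]
orientation: [-0.0, 0.707, 0.708, -0.0]
wrist_force: [-0.3, 0.5, 0.1]
finger_gap: 0.0851
```

```bash
python3 - <<'E'
from h import *
import pickle
goto([.46,.16,.37],0); s=get_state(); print(s['joint_pos'].round(2),np.abs(s['qvel']).max())
pickle.dump(cal("wrist"),open("pics/w1.pkl","wb"))
im=shot("wrist","w1")
E
```

```text
shift cm [-0.33  0.17 -0.27] cur yaw 0.09 tool z [-3.e-04  1.e-04 -1.e+00]
turn about tool z deg 0.09 alt -179.91
[0.18 0.13 0.1  1.54 0.   1.75] 0.005237810959709383
```

View pics/w1.png

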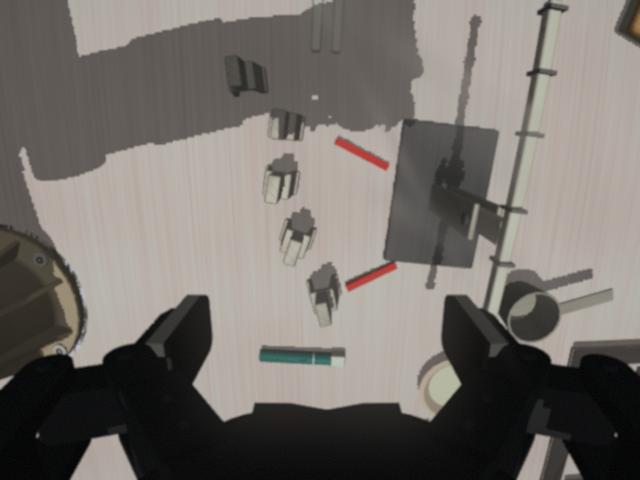

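The wrist view shows the five clips at about (245,75), (287,125), (281,185), (297,240) and (324,297), the pen at about (302,357), and the bar running from (552,8) down to (495,300). I'll zoom in.

```bash
python3 - <<'E'
from h import *
a=cv2.imread("pics/w1.png")
crop(a,210,40,350,150,5.7,"c1");crop(a,240,140,370,340,3,"c2");crop(a,430,0,630,330,1.8,"c3")
E
```

```text
(no output)
```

View pics/c1.png

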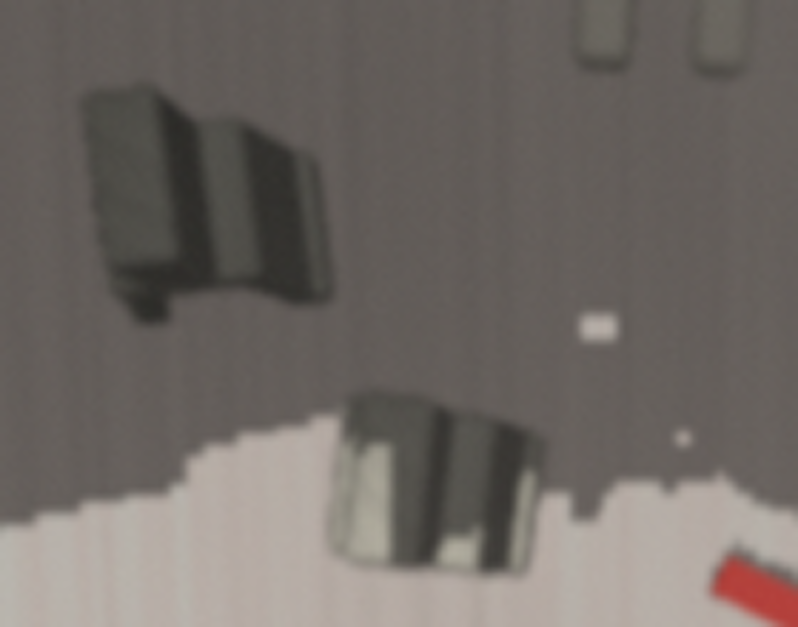

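View pics/c2.png

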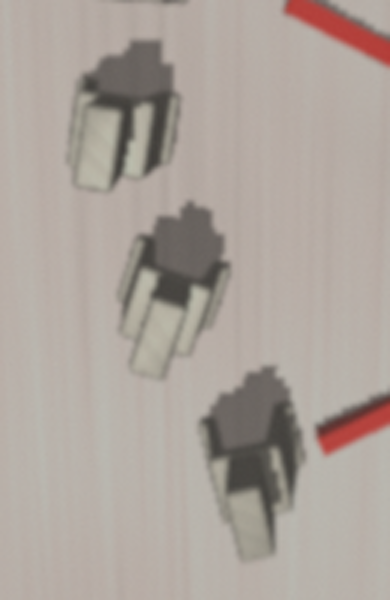

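View pics/c3.png

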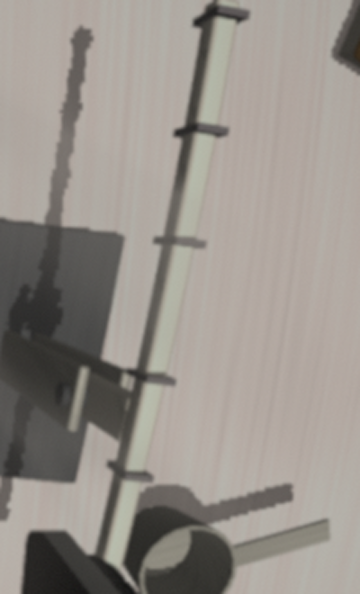

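```bash
cat > clips.py <<'E'
from h import *
import pickle
C=pickle.load(open("pics/w1.pkl","rb"))
c1=lambda p:(210+p[0]/5.7,40+p[1]/5.7); c2=lambda p:(240+p[0]/3,140+p[1]/3); c3=lambda p:(430+p[0]/1.8,p[1]/1.8)
def rep(n,f,q):
    P=onz("wrist",[f(p) for p in q],.088,C)[:,:2]; c=P.mean(0)
    yd=(P[0]+P[1]-P[2]-P[3])/2; xd=(P[1]+P[2]-P[0]-P[3])/2
    print(n,c.round(4),"len",np.linalg.norm(yd).round(4),"wid",np.linalg.norm(xd).round(4),"ydir yaw",np.degrees(np.arctan2(yd[1],yd[0])).round(1),"xdir",np.degrees(np.arctan2(xd[1],xd[0])).round(1))
rep("A",c1,[(82,95),(152,88),(180,265),(110,268)])
rep("B",c1,[(365,392),(440,405),(425,572),(347,560)])
rep("C",c2,[(85,105),(123,108),(112,190),(72,187)])
rep("D",c2,[(152,298),(187,305),(163,380),(130,373)])
rep("E",c2,[(227,490),(263,487),(275,553),(243,561)])
P=onz("wrist",[c3(p) for p in [(222,12),(202,130),(180,241),(150,377),(130,475)]],.2085,C)
print(P.round(4)); k=np.array([.166,.12225,.0785,.0215,-.0215])
A=np.c_[k,np.ones(5)]; s=np.linalg.lstsq(A,P[:,:2],rcond=None)[0]; print("dir",s[0],np.linalg.norm(s[0]),"mid",s[1],"res",(P[:,:2]-A@s).round(4))
print("pen",onz("wrist",[(260,355),(345,359)],.012,C).round(4))
E
python3 clips.py
```

```text
A [0.3663 0.2883] len 0.0291 wid 0.0122 ydir yaw 97.2 xdir 2.9
B [0.4105 0.237 ] len 0.0289 wid 0.0136 ydir yaw 82.8 xdir -9.3
C [0.402  0.1718] len 0.029 wid 0.0136 ydir yaw 79.9 xdir -4.5
D [0.4214 0.1024] len 0.0298 wid 0.0125 ydir yaw 72.5 xdir -12.1
E [0.4554 0.0296] len 0.029 wid 0.0131 ydir yaw 100.5 xdir 10.3
[[0.6138 0.3165 0.2085]
 [0.6095 0.2725 0.2085]
 [0.6048 0.2298 0.2085]
 [0.5985 0.1742 0.2085]
 [0.595  0.1311 0.2085]]
dir [0.10168454 0.98580105] 0.9910315087635448 mid [0.59686941 0.15254021] res [[ 0.      0.0004]
 [ 0.0002 -0.0005]
 [-0.     -0.0001]
 [-0.0005  0.0005]
 [ 0.0004 -0.0002]]
pen [[ 0.3651 -0.071   0.012 ]
 [ 0.4843 -0.0768  0.012 ]]
```

Request:
{"method": "play_rows", "body": {
  "series": "100 -6 0.2 0 0 0 0;100 -6 0.2 0 0 0 0;100 -6 0.2 0 0 0 0;100 -6 0.2 0 0 0 0;100 -6 0.2 0 0 0 0;100 -6 0.2 0 0 0 0;100 -6 0.2 0 0 0 0;100 -6 0.2 0 0 0 0;100 -2 0.2 0 0 0 0;100 0 0 0 0 0 0;100 0 0 0 0 0 0"
}}

```text
clock: 4.08
tcp_pos: [0.4764, -0.3359, 0.3674]
orientation: [-0.0, 0.707, 0.707, 0.0]
wrist_force: [0.3, 0.6, 0.0]
finger_gap: 0.0856
```

```bash
python3 - <<'E'
from h import *
import pickle
s=get_state(); print(s['tcp_pos'],s['joint_pos'].round(2),np.abs(s['qvel']).max())
pickle.dump(cal("wrist"),open("pics/w2.pkl","wb"))
im=shot("wrist","w2")
g=np.clip(im.astype(float)*2.5,0,255).astype(np.uint8); cv2.imwrite("pics/w2g.png",g)
E
```

```text
[ 0.47640931 -0.33585379  0.36740145] [-0.75  0.33  0.36  1.6   0.    0.82] 0.015695189954110667
```

View pics/w2g.png

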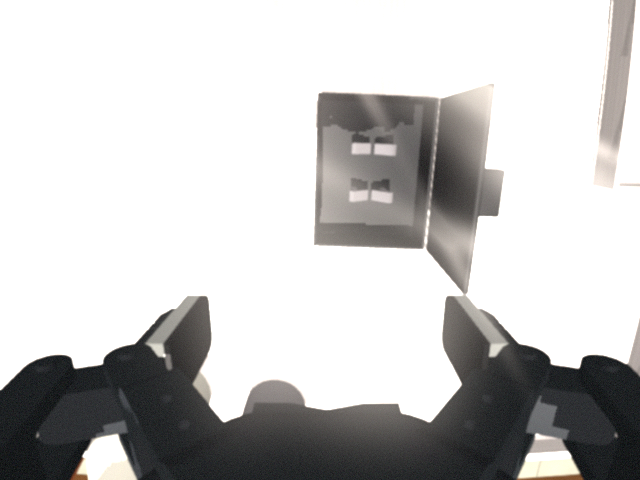

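The organiser is seen from above: its rim corners are at about (319,93), (440,98), (426,248) and (315,245). The V-ribs are at (374,145) and (371,193), and the lid's free edge runs from (492,87) to (466,290).

```bash
python3 - <<'E'
from h import *
a=cv2.imread("pics/w2g.png")
crop(a,305,80,505,300,2.7,"d1");crop(a,335,120,410,210,6.5,"d2")
E
```

```text
(no output)
```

View pics/d1.png

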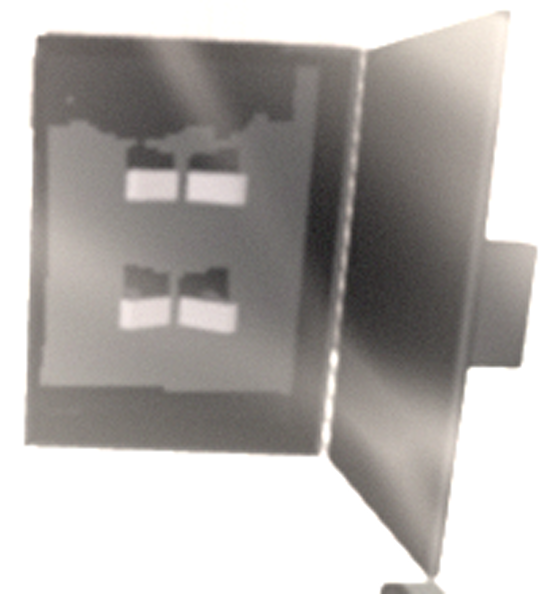

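View pics/d2.png

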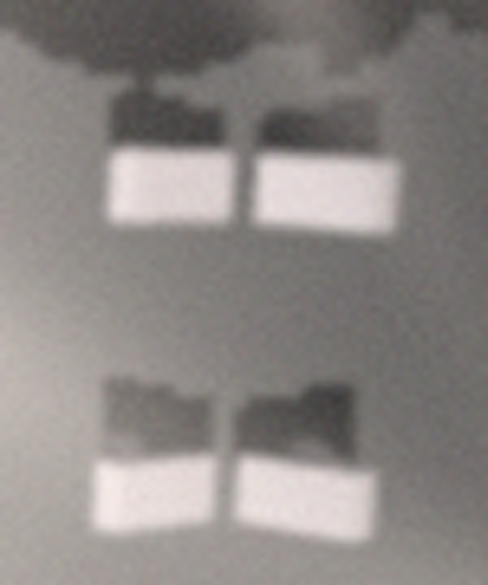

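```bash
python3 - <<'E'
from h import *
import pickle
C=pickle.load(open("pics/w2.pkl","rb"))
f=lambda p:(305+p[0]/2.7,80+p[1]/2.7); g=lambda p:(335+p[0]/6.5,120+p[1]/6.5)
P=onz("wrist",[f(p) for p in [(38,36),(365,50),(320,455),(25,445)]],.06,C); print(P.round(4),P.mean(0).round(4))
a=onz("wrist",[g(p) for p in [(110,150),(107,222),(400,158),(398,235)]],.05,C)
b=onz("wrist",[g(p) for p in [(95,460),(92,532),(376,468),(372,540)]],.05,C)
print(a.round(4),a.mean(0).round(4),b.mean(0).round(4),(a.mean(0)+b.mean(0))/2)
d=a.mean(0)-b.mean(0); print("groove yaw",np.degrees(np.arctan2(d[1],d[0])),np.linalg.norm(d))
print(tri("scene",(60+25/3.4,220+345/3.4),"side",(320+78/3.1,90+150/3.1)))
print("go pen"); goto([.4247,-.074,.24],87.2)
E
```

```text
[[ 0.4683 -0.2292  0.06  ]
 [ 0.5972 -0.2333  0.06  ]
 [ 0.5889 -0.3997  0.06  ]
 [ 0.4621 -0.3952  0.06  ]] [ 0.5291 -0.3144  0.06  ]
[[ 0.5043 -0.281   0.05  ]
 [ 0.504  -0.2931  0.05  ]
 [ 0.554  -0.282   0.05  ]
 [ 0.5541 -0.295   0.05  ]] [ 0.5291 -0.2878  0.05  ] [ 0.5271 -0.3411  0.05  ] [ 0.52810322 -0.31444546  0.05      ]
groove yaw 87.85734299748782 0.05340357550776881
(array([ 0.61219963, -0.3703783 ,  0.14901993]), np.float64(0.10222657921558902))
go pen
shift cm [26.16 -5.14 12.78] cur yaw 0.09 tool z [ 2.e-04  3.e-04 -1.e+00]
turn about tool z deg -87.11 alt 92.89
```

Request:
{"method": "play_rows", "body": {
  "series": "100 5.2 -1 0 0 0 0;100 5.2 -1 0 0 0 0;100 5.2 -1 0 0 0 0;100 5.2 -1 4 0 0 0;100 5.4 -1.1 5 0 0 0;100 0 0 3.8 0 0 -10;100 0 0 0 0 0 -10;100 0 0 0 0 0 -10;100 0 0 0 0 0 -10;100 0 0 0 0 0 -10;100 0 0 0 0 0 -10;100 0 0 0 0 0 -10"
}}

```text
clock: 5.62
tcp_pos: [0.4274, -0.085, 0.2503]
orientation: [0.001, 0.17, 0.986, -0.0]
wrist_force: [-0.3, 0.4, 0.3]
finger_gap: 0.0851
```

Request:
{"method": "play_rows", "body": {
  "series": "100 0 0 0 0 0 -10;100 0 0 0 0 0 -7;100 0 0 0 0 0 0;100 0 0 0 0 0 0"
}}

```text
clock: 6.12
tcp_pos: [0.4276, -0.0857, 0.2501]
orientation: [0.0, 0.026, 1.0, -0.0]
wrist_force: [0.9, -0.5, 1.0]
finger_gap: 0.0852
```

```bash
python3 - <<'E'
from h import *
im=shot("wrist","w3")
hsv=cv2.cvtColor(im,cv2.COLOR_BGR2HSV); m=cv2.inRange(hsv,(75,80,30),(105,255,255))
ys,xs=np.nonzero(m); print(len(xs))
r=cv2.minAreaRect(np.c_[xs,ys].astype(np.float32)); bx=cv2.boxPoints(r); print(bx)
print(onz("wrist",bx,.012).round(4))
goto([.4247,-.074,.021],87.2)
E
```

```text
825
[[331. 137.]
 [345. 137.]
 [345. 242.]
 [331. 242.]]
[[ 0.3653 -0.0792  0.012 ]
 [ 0.366  -0.0665  0.012 ]
 [ 0.4645 -0.0706  0.012 ]
 [ 0.4638 -0.0841  0.012 ]]
shift cm [ 0.37  1.17 22.9 ] cur yaw 86.97 tool z [ 6.e-04 -1.e-04 -1.e+00]
turn about tool z deg -0.23 alt 179.77
```

View pics/w3.png

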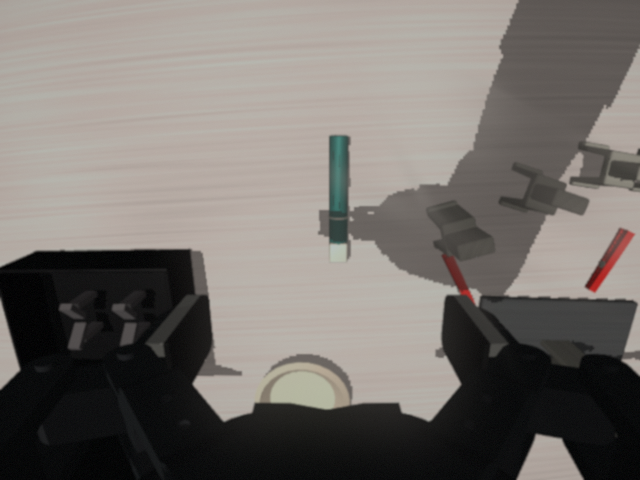

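Request:
{"method": "play_rows", "body": {
  "series": "100 0.3 1 0 0 0 0;100 0 0 5 0 0 0;100 0 0 5 0 0 0;100 0 0 5 0 0 0;100 0 0 4 0 0 0;100 0 0 2 0 0 0;100 0 0 1 0 0 0;100 0 0 0 0 0 0;100 0 0 0 0 0 0"
}}

```text
clock: 7.3
tcp_pos: [0.4261, -0.0764, 0.0307]
orientation: [0.001, 0.026, 1.0, -0.0]
wrist_force: [0.5, 0.1, 0.0]
finger_gap: 0.0851
```

```bash
python3 - <<'E'
from h import *
goto([.4252,-.0757,.021],87.2)
E
```

```text
shift cm [0.1  0.06 0.96] cur yaw 87.01 tool z [ 1.6e-03 -5.0e-04 -1.0e+00]
turn about tool z deg -0.19 alt 179.81
```

Request:
{"method": "play_rows", "body": {
  "series": "60 0.1 0 0.5 0 0 0;60 0 0 0.4 0 0 0;30 0 0 0 0 0 0;0 0 0 0 0 0 0;0 0 0 0 0 0 0;0 0 0 0 0 0 0;0 0 0 0 0 0 0;0 0 0 0 0 0 0",
  "newtons": 40
}}

```text
clock: 8.3
tcp_pos: [0.4244, -0.0762, 0.0209]
orientation: [0.0, 0.026, 1.0, 0.0]
wrist_force: [-1.4, 1.1, 4.0]
finger_gap: 0.0164
```

Request:
{"method": "play_rows", "body": {
  "series": "0 0 0 -2 0 0 0;0 0 0 -5 0 0 0;0 0 0 -6 0 0 0;0 0 0 -6 0 0 0;0 0 0 -3 0 0 0;0 0 0 0 0 0 0;0 0 0 0 0 0 0"
}}

```text
clock: 9.18
tcp_pos: [0.4238, -0.076, 0.2396]
orientation: [-0.001, 0.026, 1.0, 0.0]
wrist_force: [-0.6, -0.9, -0.6]
finger_gap: 0.0163
```

```bash
python3 - <<'E'
from h import *
print(get_state()['finger_gap'],get_state()['tcp_pos'])
im=shot("wrist","w4");shot("side","s4")
goto([.5285,-.3144,.22],-2)
E
```

```text
0.016272783084240395 [ 0.42383083 -0.07596088  0.23963894]
shift cm [-11.74 -23.28   1.85] cur yaw 87.01 tool z [-0.0028  0.0012 -1.    ]
turn about tool z deg 89.01 alt -90.99
```

View pics/w4.png

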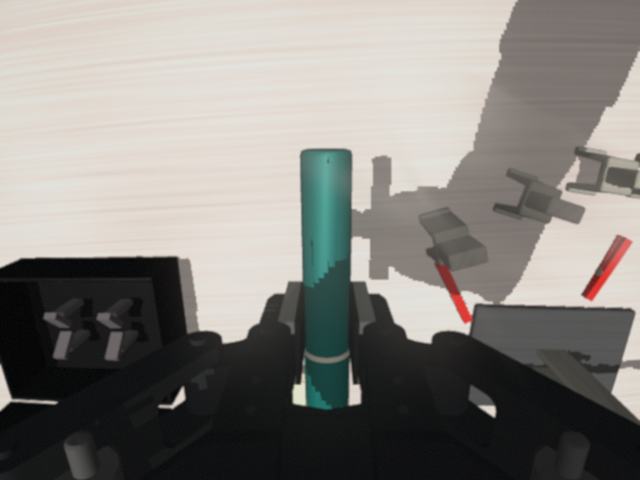

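View pics/s4.png

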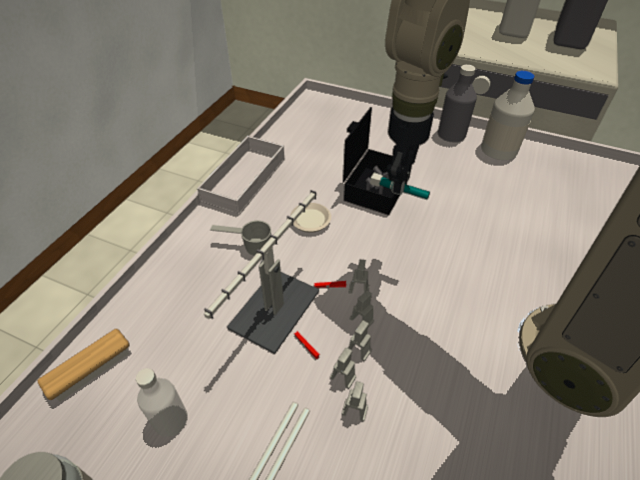

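```bash
python3 - <<'E'
from h import *
im=cv2.imread("pics/w4.png")
print(onz("wrist",[(326,151),(328,357)],.2365).round(4))
E
```

```text
[[ 0.3634 -0.0736  0.2365]
 [ 0.4373 -0.0767  0.2365]]
```

Request:
{"method": "play_rows", "body": {
  "series": "0 -2.4 -4.6 0 0 0 0;0 -2.4 -4.6 0 0 0 0;0 -2.4 -4.6 0 0 0 0;0 -2.4 -4.6 0 0 0 0;0 -2.1 -4.9 0 0 0 10;0 0 0 0 0 0 10;0 0 0 0 0 0 10;0 0 0 0 0 0 10;0 0 0 0 0 0 10;0 0 0 0 0 0 10;0 0 0 0 0 0 10;0 0 0 0 0 0 10"
}}

```text
clock: 10.78
tcp_pos: [0.5284, -0.3145, 0.2386]
orientation: [-0.002, 0.665, 0.747, -0.0]
wrist_force: [-0.3, -0.1, 0.6]
finger_gap: 0.0163
```

Request:
{"method": "play_rows", "body": {
  "series": "0 0 0 0 0 0 9;0 0 0 0 0 0 0;0 0 0 0 0 0 0"
}}

```text
clock: 11.15
tcp_pos: [0.5287, -0.3147, 0.2397]
orientation: [-0.001, 0.718, 0.696, -0.0]
wrist_force: [0.7, 0.3, -0.4]
finger_gap: 0.0163
```

```bash
python3 - <<'E'
from h import *
print(get_state()['finger_gap'])
im=shot("wrist","w5")
goto([.5285,-.3144,.09],-2)
E
```

```text
0.01634206056749628
shift cm [ 0.02 -0.02 15.  ] cur yaw -1.87 tool z [-9.e-04  9.e-04 -1.e+00]
turn about tool z deg 0.13 alt -179.87
```

View pics/w5.png

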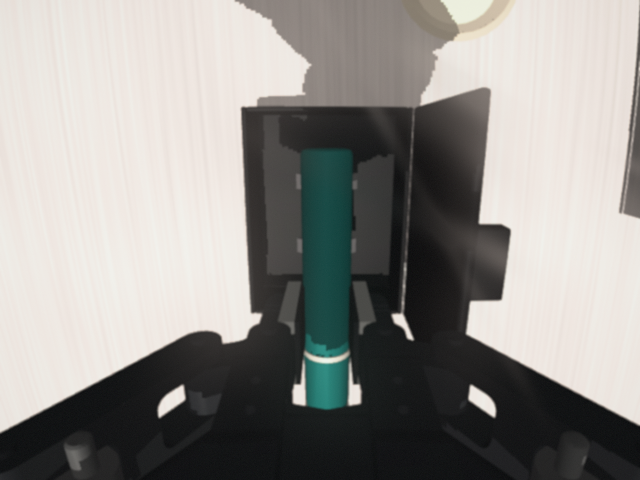

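Request:
{"method": "play_rows", "body": {
  "series": "0 0 0 5 0 0 0;0 0 0 5 0 0 0;0 0 0 4 0 0 0;0 0 0 2.5 0 0 0;0 0 0 1 0 0 0;0 0 0 0 0 0 0;0 0 0 0 0 0 0"
}}

```text
clock: 12.08
tcp_pos: [0.5292, -0.3153, 0.0668]
orientation: [0.0, 0.719, 0.695, -0.0]
wrist_force: [-1.7, -0.9, -1.7]
finger_gap: 0.0162
```

```bash
python3 - <<'E'
from h import *
s=get_state();print(s['finger_gap'],s['wrist_force'],s['tcp_pos'])
im=shot("wrist","w6")
goto([.5285,-.3144,.054],-2)
E
```

```text
0.016229705146427718 [-1.68642153 -0.91708613 -1.74736239] [ 0.52919691 -0.31527049  0.06680644]
shift cm [ 0.09 -0.07  1.28] cur yaw -1.98 tool z [ 6.e-04 -8.e-04 -1.e+00]
turn about tool z deg 0.02 alt -179.98
```

View pics/w6.png

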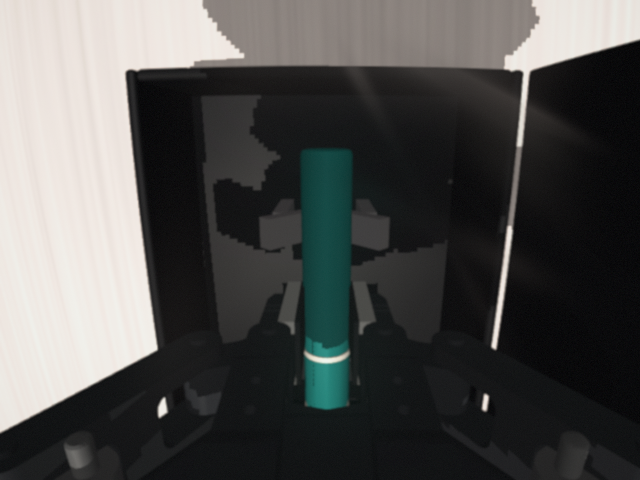

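Request:
{"method": "play_rows", "body": {
  "series": "0 0 0 0.4 0 0 0;0 0 0 0.3 0 0 0;0 0 0 0.2 0 0 0;0 0 0 0.2 0 0 0;0 0 0 0 0 0 0;0 0 0 0 0 0 0"
}}

```text
clock: 12.88
tcp_pos: [0.5291, -0.315, 0.0548]
orientation: [0.0, 0.719, 0.695, 0.0]
wrist_force: [0.1, -0.1, -0.0]
finger_gap: 0.0161
```

Request:
{"method": "play_rows", "body": {
  "series": "0 0 0 0.1 0 0 0;0 0 0 0.1 0 0 0;0 0 0 0 0 0 0;0 0 0 0 0 0 0"
}}

```text
clock: 13.38
tcp_pos: [0.5292, -0.315, 0.0545]
orientation: [0.001, 0.719, 0.695, 0.0]
wrist_force: [-3.7, 1.9, 11.0]
finger_gap: 0.016
```

Request:
{"method": "play_rows", "body": {
  "series": "0 0 0 -0.1 0 0 0;0 0 0 0 0 0 0;10 0 0 0 0 0 0;20 0 0 0 0 0 0;30 0 0 0 0 0 0;40 0 0 0 0 0 0;40 0 0 0 0 0 0;40 0 0 0 0 0 0;40 0 0 0 0 0 0;40 0 0 0 0 0 0"
}}

```text
clock: 14.62
tcp_pos: [0.5288, -0.3148, 0.0535]
orientation: [-0.0, 0.719, 0.695, -0.0]
wrist_force: [-2.2, -1.3, -1.0]
finger_gap: 0.034
```

```bash
python3 - <<'E'
from h import *
s=get_state();print(s['finger_gap'],s['wrist_force'],s['tcp_pos'])
im=shot("wrist","w7")
E
```

```text
0.033953132137966566 [-2.22278769 -1.3198752  -0.98522624] [ 0.52884119 -0.31481767  0.05350448]
```

View pics/w7.png

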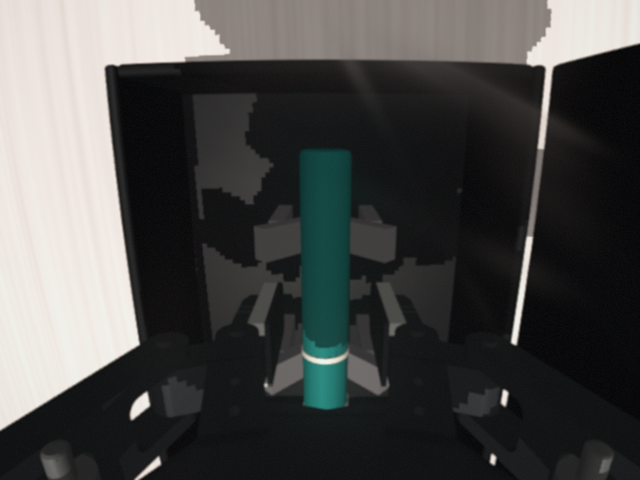

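The pen lies in both ribs and the fingers are clear of it on both sides. Next I lift off and check from above.

Request:
{"method": "play_rows", "body": {
  "series": "40 0 0 -1 0 0 0;40 0 0 -3 0 0 0;40 0 0 -6 0 0 0;40 0 0 -6 0 0 0;40 0 0 -6 0 0 0;40 0 0 -6 0 0 0;0 0 0 -2 0 0 0;0 0 0 0 0 0 0;0 0 0 0 0 0 0"
}}

```text
clock: 15.8
tcp_pos: [0.5289, -0.3148, 0.3528]
orientation: [-0.0, 0.719, 0.695, 0.0]
wrist_force: [-0.1, 0.2, -0.2]
finger_gap: -0.0
```

```bash
python3 - <<'E'
from h import *
s=get_state();print(s['finger_gap'],s['wrist_force'],s['tcp_pos'])
im=shot("wrist","w8")
im=np.clip(im.astype(float)*2,0,255).astype(np.uint8)
crop(im,200,60,520,340,2.4,"w8c")
b=shot("side","s8");crop(b,310,70,450,230,3.7,"s8c")
E
```

```text
-1.869733439791663e-05 [-0.06892249  0.18692791 -0.1535492 ] [ 0.52891836 -0.31476342  0.35280371]
```

View pics/w8c.png

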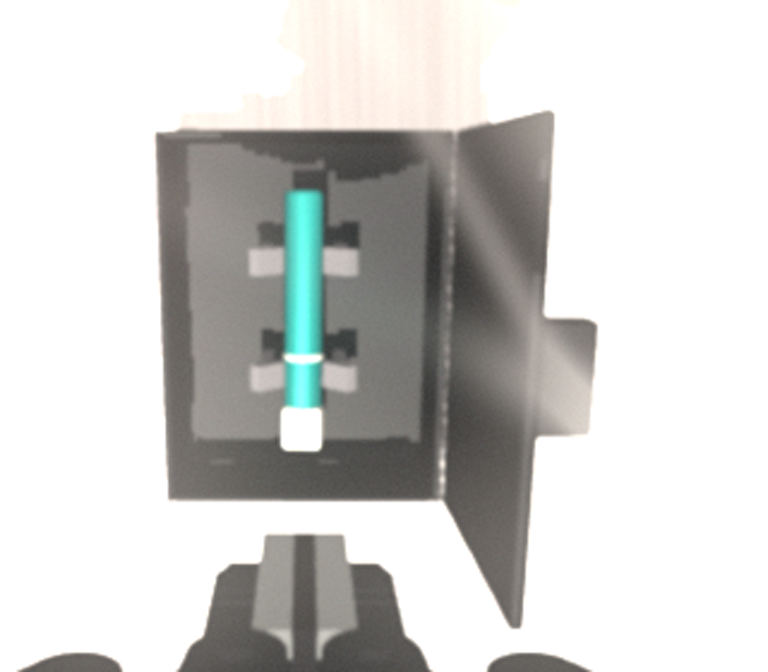

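View pics/s8c.png

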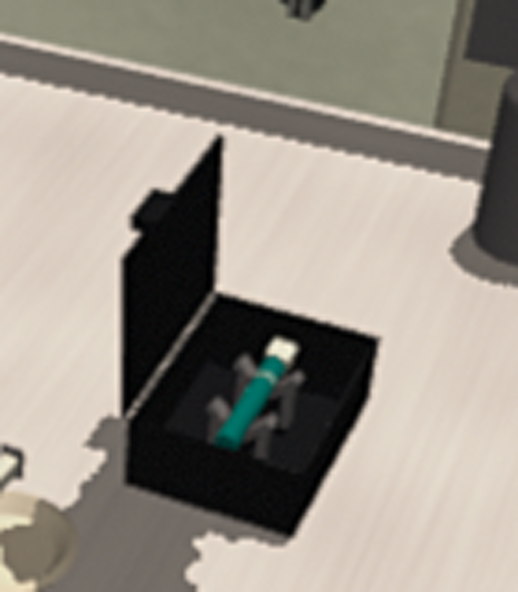

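```bash
python3 - <<'E'
from h import *
for z in [.175,.18,.185,.19,.195]:
    P=onz("wrist",[(200+552/2.4,60+112/2.4),(200+518/2.4,60+626/2.4)],z); m=P.mean(0); 
    print(z,P.round(4),np.hypot(m[0]-.593,z-.06).round(4), "handle outer",onz("wrist",[(200+594/2.4,60+375/2.4)],z).round(3))
goto([.665,-.36,.25],-2)
E
```

```text
0.175 [[ 0.6081 -0.2321  0.175 ]
 [ 0.6013 -0.4064  0.175 ]] 0.1156 handle outer [[ 0.624 -0.316  0.175]]
0.18 [[ 0.6068 -0.2324  0.18  ]
 [ 0.6001 -0.4038  0.18  ]] 0.1205 handle outer [[ 0.623 -0.315  0.18 ]]
0.185 [[ 0.6055 -0.2328  0.185 ]
 [ 0.599  -0.4012  0.185 ]] 0.1253 handle outer [[ 0.621 -0.314  0.185]]
0.19 [[ 0.6042 -0.2331  0.19  ]
 [ 0.5978 -0.3986  0.19  ]] 0.1302 handle outer [[ 0.62  -0.313  0.19 ]]
0.195 [[ 0.603  -0.2334  0.195 ]
 [ 0.5966 -0.396   0.195 ]] 0.1352 handle outer [[ 0.618 -0.312  0.195]]
shift cm [-4.08 13.81 10.16] cur yaw -1.99 tool z [-0.0022  0.0019 -1.    ]
turn about tool z deg 0.01 alt -179.99
```

Request:
{"method": "play_rows", "body": {
  "series": "0 2.5 5.7 0 0 0 0;0 2.4 5.7 0 0 0 0;0 0 0 5 0 0 0;0 0 0 5 0 0 0;0 0 0 4 0 0 0;0 0 0 2.8 0 0 0;0 0 0 0 0 0 0;0 0 0 0 0 0 0"
}}

```text
clock: 16.9
tcp_pos: [0.6448, -0.27, 0.1864]
orientation: [0.0, 0.719, 0.695, 0.0]
wrist_force: [-0.4, -0.6, -0.1]
finger_gap: 0.0001
```

```bash
python3 - <<'E'
from h import *
s=get_state();print(s['wrist_force'],s['tcp_pos'])
goto([.615,-.27,.184],-2)
b=shot("side","s9")
E
```

```text
[-0.40478913 -0.56421653 -0.06993615] [ 0.64477839 -0.27000738  0.18635208]
shift cm [-0.1  -2.98  0.23] cur yaw -1.99 tool z [ 3.e-04 -1.e-04 -1.e+00]
turn about tool z deg 0.01 alt -179.99
```

View pics/s9.png

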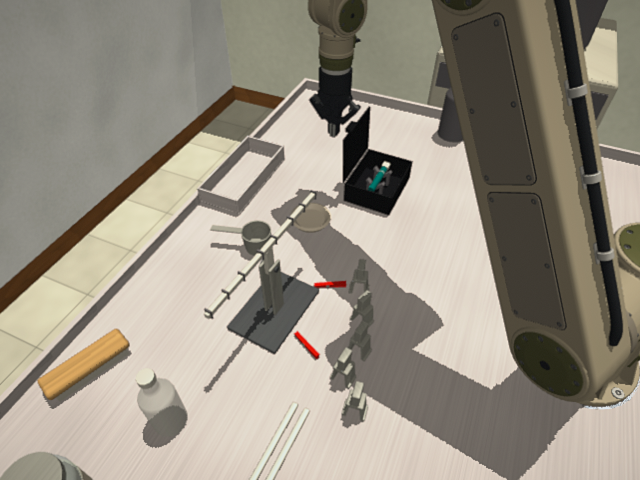

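The closed fingers are behind the lid, clear of it and of the handle. I'll push along the arc next.

Request:
{"method": "play_rows", "body": {
  "series": "0 0 -1.5 0.1 0 0 0;0 0 -1.5 0.1 0 0 0;0 0 -1.7 0.2 0 0 0;0 0 -1.7 0.2 0 0 0;0 0 -1.3 0.5 0 0 0;0 0 -1.3 0.5 0 0 0;0 0 -1.1 0.8 0 0 0;0 0 -1 0.9 0 0 0;0 0 -0.9 1 0 0 0;0 0 -0.8 1.1 0 0 0;0 0 0 0 0 0 0"
}}

```text
clock: 18.32
tcp_pos: [0.5163, -0.2655, 0.1318]
orientation: [-0.0, 0.719, 0.695, 0.0]
wrist_force: [0.0, -0.9, -0.7]
finger_gap: 0.0002
```

```bash
python3 - <<'E'
from h import *
s=get_state();print(s['wrist_force'],s['tcp_pos'])
goto([.507,-.27,.106],-2)
b=shot("side","s10");crop(b,300,60,460,230,3.5,"s10c")
E
```

```text
[ 0.00804748 -0.92592678 -0.67308179] [ 0.51625956 -0.26547527  0.13179093]
shift cm [-0.49 -0.91  2.58] cur yaw -2.02 tool z [-1.e-04  2.e-04 -1.e+00]
turn about tool z deg -0.02 alt 179.98
```

View pics/s10c.png

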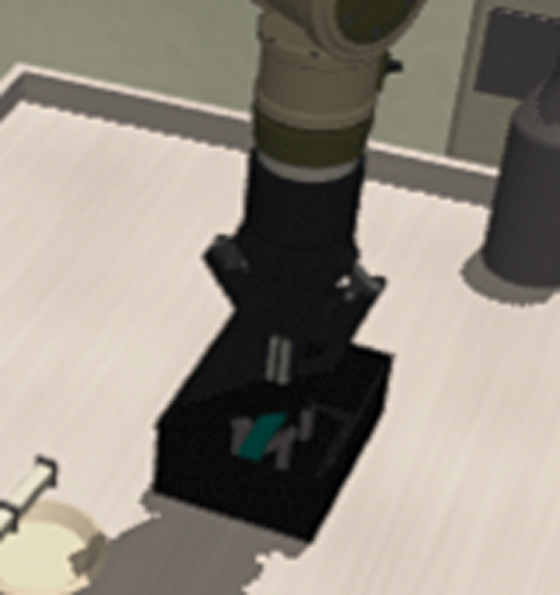

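Request:
{"method": "play_rows", "body": {
  "series": "0 0 -0.6 1.2 0 0 0;0 0 -0.4 1.2 0 0 0;0 0 -0.2 1 0 0 0;0 0 0 0.6 0 0 0;0 0 0 0.4 0 0 0;0 0 0 0.2 0 0 0;0 0 0 0 0 0 0;0 0 0 0 0 0 0"
}}

```text
clock: 19.38
tcp_pos: [0.505, -0.2652, 0.0859]
orientation: [0.0, 0.719, 0.695, 0.0]
wrist_force: [0.1, -0.1, 0.3]
finger_gap: 0.0001
```

```bash
python3 - <<'E'
from h import *
s=get_state();print(s['wrist_force'],s['tcp_pos'])
b=shot("side","s11");crop(b,300,60,460,230,3.5,"s11c")
E
```

```text
[ 0.05550163 -0.13161689  0.27032649] [ 0.50502961 -0.26515376  0.08591179]
```

View pics/s11c.png

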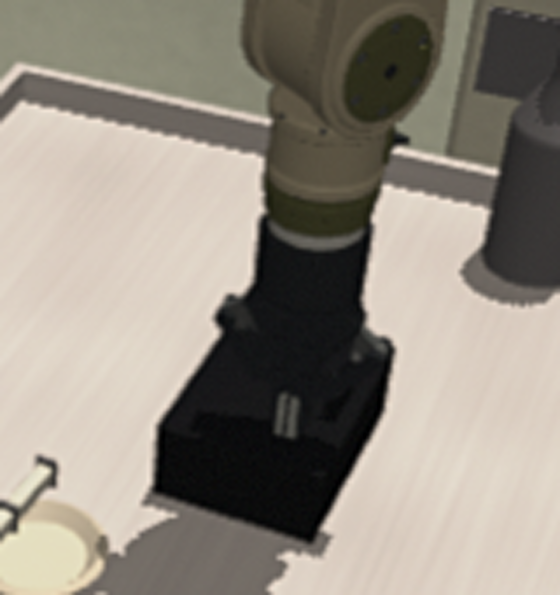

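Nearly shut. I'll press on until the force shows the stop.

Request:
{"method": "play_rows", "body": {
  "series": "0 0 0 0.2 0 0 0;0 0 0 0.1 0 0 0;0 0 0 0 0 0 0;0 0 0 0 0 0 0"
}}

```text
clock: 19.92
tcp_pos: [0.5051, -0.2652, 0.0853]
orientation: [0.001, 0.719, 0.695, 0.0]
wrist_force: [-4.8, 2.5, 16.4]
finger_gap: -0.0001
```

Request:
{"method": "play_rows", "body": {
  "series": "0 0 0 0.1 0 0 0;0 0 0 0.1 0 0 0;0 0 0 0 0 0 0;0 0 0 0 0 0 0"
}}

```text
clock: 20.42
tcp_pos: [0.5051, -0.2653, 0.0852]
orientation: [0.002, 0.719, 0.695, 0.0]
wrist_force: [-7.9, 5.6, 28.2]
finger_gap: 0.0001
```

Request:
{"method": "play_rows", "body": {
  "series": "0 0 0 -2 0 0 0;0 0 0 -6 0 0 0;0 0 0 -6 0 0 0;0 0 0 -6 0 0 0;100 0 0 -6 0 0 0;100 0 0 0 0 0 0;100 0 0 0 0 0 0"
}}

```text
clock: 21.3
tcp_pos: [0.5048, -0.2651, 0.3406]
orientation: [0.0, 0.719, 0.695, 0.0]
wrist_force: [0.4, 0.0, -0.7]
finger_gap: 0.0546
```

```bash
python3 - <<'E'
from h import *
im=shot("wrist","w12"); im=np.clip(im.astype(float)*2.5,0,255).astype(np.uint8);cv2.imwrite("pics/w12g.png",im)
b=shot("side","s12")
goto([.4105,.237,.30],-7.2)
E
```

```text
shift cm [ 49.81 -11.1    4.02] cur yaw -1.99 tool z [-0.0024  0.0019 -1.    ]
turn about tool z deg 5.21 alt -174.79
```

View pics/w12g.png

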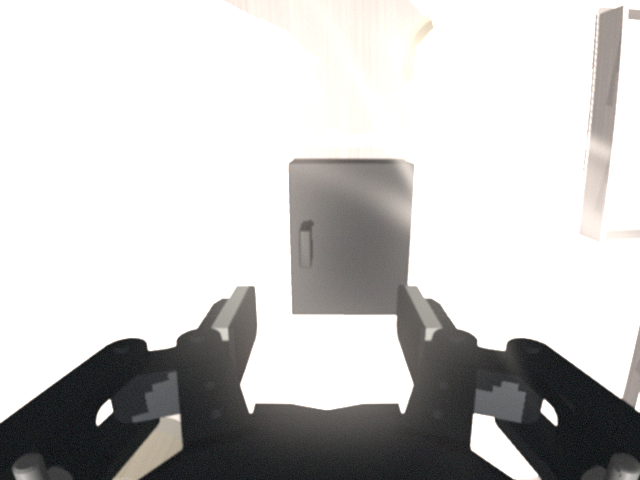

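View pics/s12.png

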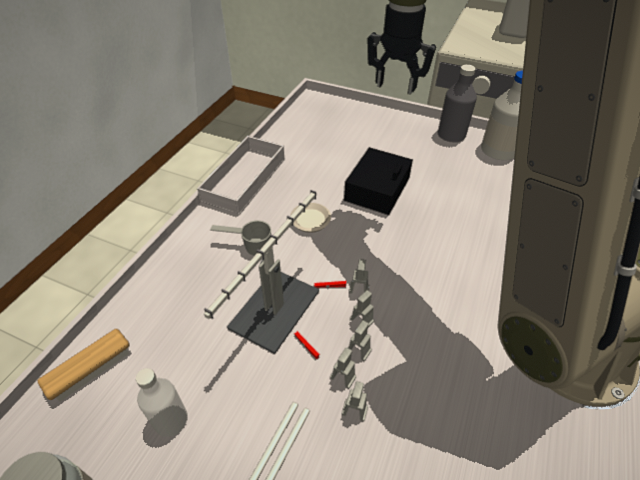

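Request:
{"method": "play_rows", "body": {
  "series": "100 5.6 -1.2 0 0 0 0;100 5.6 -1.2 0 0 0 0;100 5.6 -1.2 0 0 0 0;100 5.6 -1.2 0 0 0 0;100 5.6 -1.2 0 0 0 0;100 5.6 -1.2 0 0 0 0;100 5.6 -1.2 0 0 0 0;100 5.6 -1.2 0 0 0 0;100 5 -1.5 4 0 0 5.2;100 0 0 2 0 0 0;100 0 0 0 0 0 0;100 0 0 0 0 0 0"
}}

```text
clock: 22.9
tcp_pos: [0.4118, 0.2336, 0.2828]
orientation: [-0.0, 0.75, 0.661, -0.0]
wrist_force: [1.2, 0.2, -0.1]
finger_gap: 0.0854
```

```bash
python3 - <<'E'
from h import *
im=shot("wrist","w13")
goto([.4105,.237,.074],-7.2)
print(proj("wrist",[[.4105,.237,.088]]))
E
```

```text
shift cm [ 0.32 -0.22 20.93] cur yaw -7.25 tool z [ 6.e-04  3.e-04 -1.e+00]
turn about tool z deg -0.05 alt 179.95
[[323.86924162 209.61728632]]
```

View pics/w13.png

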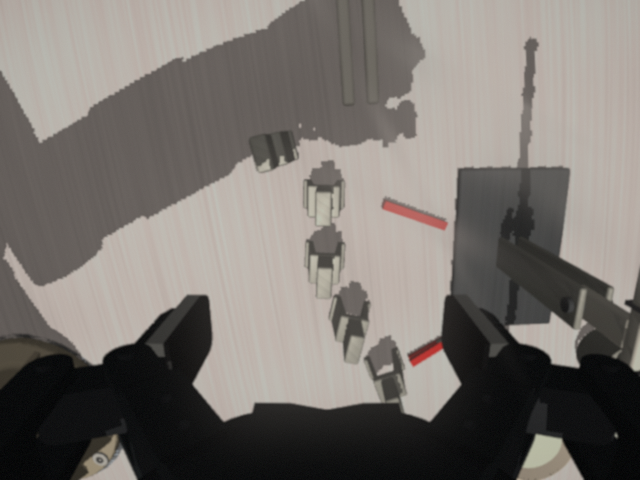

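Request:
{"method": "play_rows", "body": {
  "series": "100 0.3 -0.2 4 0 0 0;100 0 0 5 0 0 0;100 0 0 5 0 0 0;100 0 0 4 0 0 0;100 0 0 2 0 0 0;100 0 0 0.9 0 0 0;100 0 0 0 0 0 0;50 0 0 0 0 0 0;0 0 0 0 0 0 0;0 0 0 0 0 0 0;0 0 0 0 0 0 0;0 0 0 0 0 0 0",
  "newtons": 50
}}

```text
clock: 24.45
tcp_pos: [0.4102, 0.2373, 0.0739]
orientation: [0.0, 0.75, 0.661, 0.0]
wrist_force: [-0.2, 0.1, 2.2]
finger_gap: 0.0129
```

Request:
{"method": "play_rows", "body": {
  "series": "0 0 0 0 0 0 0;0 0 0 0 0 0 0"
}}

```text
clock: 24.7
tcp_pos: [0.4102, 0.2373, 0.0739]
orientation: [-0.0, 0.75, 0.661, 0.0]
wrist_force: [-0.4, 0.1, 3.3]
finger_gap: 0.013
```

Request:
{"method": "play_rows", "body": {
  "series": "0 0 0 -2 0 0 0;0 0 0 -5 0 0 0;0 0 0 -6 0 0 0;0 0 0 -6 0 0 0;0 0 0 -5 0 0 0;0 0 0 0 0 0 0;0 0 0 0 0 0 0"
}}

```text
clock: 25.58
tcp_pos: [0.4099, 0.2371, 0.3128]
orientation: [-0.0, 0.75, 0.661, -0.0]
wrist_force: [-0.2, -0.9, -1.2]
finger_gap: 0.0132
```

```bash
cat >> h.py <<'E'
MID=np.array([.5975,.1525]); BD=np.array([.1026,.9947]); BX=np.array([.9947,-.1026])
def bar(y,up,beam=0.0):
    """world TCP pos for a clip hung at bar coord y, ceiling 'up' m above bar top (hold height 74 mm over feet -> 32 mm over ceiling), beam tilt. bar y,z in plane rotated about pivot 60 mm below"""
    v=np.array([y,.060+up+.032]); c,s=np.cos(beam),np.sin(beam)
    yy=c*v[0]-s*v[1]; zz=s*v[0]+c*v[1]
    return np.r_[MID+BD*yy,.145+zz]
E
python3 - <<'E'
from h import *
print(get_state()['finger_gap']); shot("wrist","w14")
p=bar(.1,.075); print(p); goto(p,-5.9)
E
```

```text
0.01322274485100168
[0.60776 0.25197 0.312  ]
shift cm [ 3.97 19.49 -0.04] cur yaw -7.19 tool z [-2.5e-03 -9.0e-04 -1.0e+00]
turn about tool z deg -1.29 alt 178.71
```

View pics/w14.png

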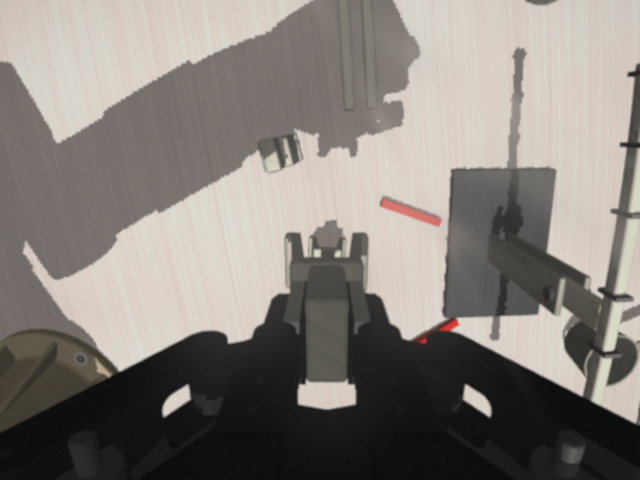

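Request:
{"method": "play_rows", "body": {
  "series": "0 0.9 4.5 0 0 0 0;0 1 5 0 0 0 0;0 1 5 0 0 0 0;0 1 4.9 0 0 0 -1.3;0 0 0 0 0 0 0;0 0 0 0 0 0 0;0 0 0 0 0 0 0"
}}

```text
clock: 26.5
tcp_pos: [0.6061, 0.2517, 0.314]
orientation: [-0.0, 0.742, 0.67, -0.0]
wrist_force: [-0.2, -0.9, -1.3]
finger_gap: 0.0133
```

```bash
python3 - <<'E'
from h import *
p=bar(.1,.075); goto(p,-5.9)
a=shot("wrist","w15");b=shot("side","s15");c=shot("scene","c15")
crop(b,180,150,400,350,3,"s15c"); crop(c,270,120,500,300,3,"c15c")
E
```

```text
shift cm [0.04 0.16 0.2 ] cur yaw -5.86 tool z [-6.e-04 -0.e+00 -1.e+00]
turn about tool z deg 0.04 alt -179.96
```

View pics/w15.png

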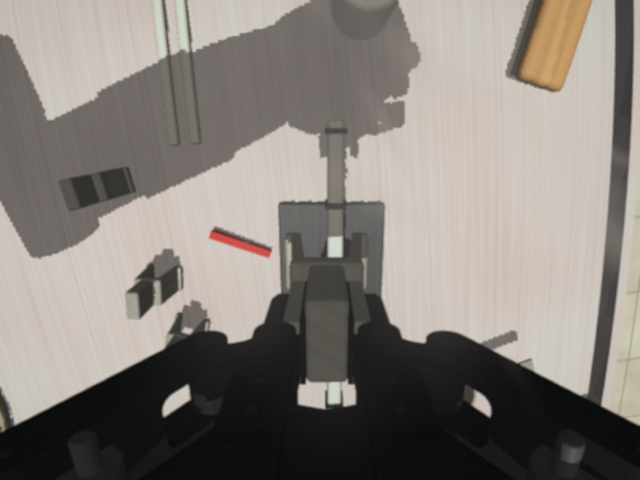

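View pics/s15c.png

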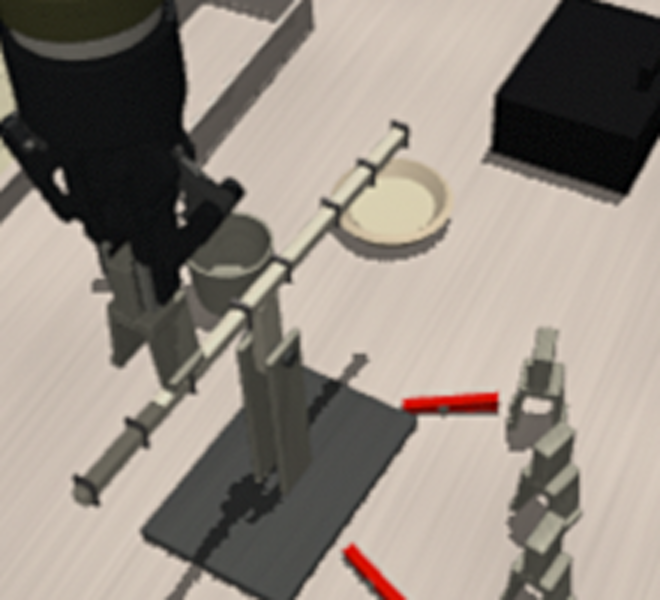

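View pics/c15c.png

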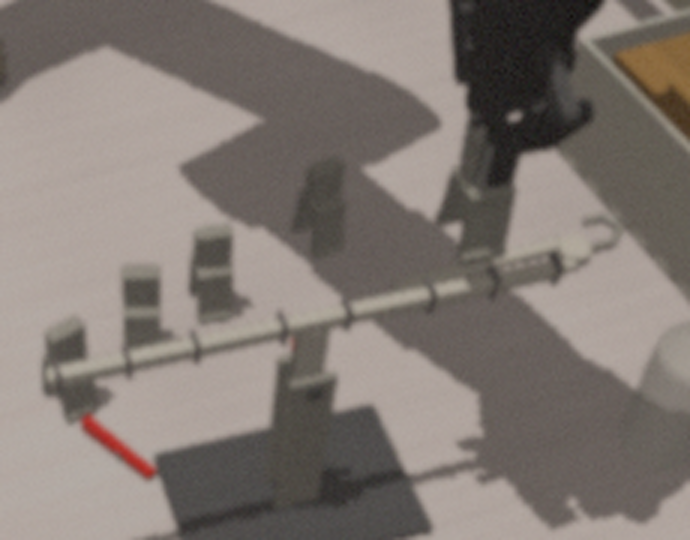

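```bash
python3 - <<'E'
from h import *
a=cv2.imread("pics/w15.png"); crop(a,270,110,400,420,1.9,"w15c")
for row in (160,180,243,395):
    print(row,a[row,318:352].mean(1).astype(int))
P=onz("wrist",[(336,165),(336,243),(334,395)],.205); print(P, (P[:,:2]-MID)@BX, (P[:,:2]-MID)@BD)
t=Rt()[1]; print((t[:2]-MID)@BX)
E
```

```text
160 [196 196 196 197 198 196 197 195 179 139 114 115 120 121 123 122 121 122
 121 122 122 122 119 116 110 113 141 177 193 196 198 199 199 200]
180 [196 196 198 197 198 198 198 193 176 140 116 119 123 125 124 126 125 125
 126 125 127 127 125 122 116 119 147 179 193 193 193 193 196 196]
243 [ 98  98  97  97 100  99  88  71  78 122 169 197 209 211 210 211 210 210
 209 210 209 207 201 182 145  96  61  56  57  58  58  58  62  65]
395 [194 194 194 194 196 195 174 120  81 119 166 193 203 205 205 205 204 204
 204 204 199 182 145 105 129 171 192 195 194 194 194 194 195 193]
[[0.61702329 0.2975465  0.205     ]
 [0.61238551 0.2496968  0.205     ]
 [0.6003255  0.13856143 0.205     ]] [0.00453805 0.00483423 0.00424062] [ 0.14628084  0.09820891 -0.0135748 ]
-0.0012006640818206776
```

View pics/w15c.png

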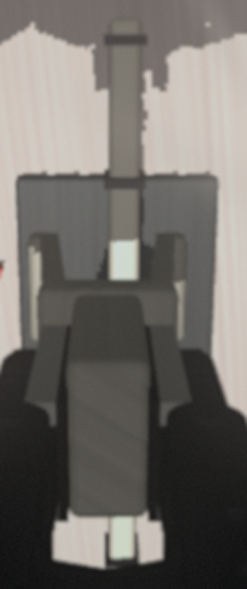

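```bash
python3 - <<'E'
from h import *
P=onz("wrist",[(336,131.5),(335,205.5)],.2085); print((P[:,:2]-MID)@BD, (P[:,:2]-MID)@BX)
t=Rt()[1]; print((t[:2]-MID)@BD)
b=cv2.imread("pics/s15.png")
# clip shoulder / tab centre along bar in wrist: tab top far/near edges at z=tcp+.014
print(((onz("wrist",[(327,266),(327,381)],t[2]+.014)[:,:2]-MID)@BD))
E
```

```text
[0.16563001 0.12253284] [0.0043439  0.00399404]
0.09968146740025877
[0.12610913 0.08626249]
```

```bash
python3 - <<'E'
from h import *
t=Rt()[1]; P=onz("wrist",[(327,299.5),(327,381)],t[2]+.014)[:,:2]-MID
print(P@BD,(P@BX))
E
```

```text
[0.11531009 0.08626249] [-0.00106527 -0.00104792]
```

Request:
{"method": "play_rows", "body": {
  "series": "0 0 0.42 0 0 0 0;0 0 0 2 0 0 0;0 0 0 2 0 0 0;0 0 0 1.5 0 0 0;0 0 0 1 0 0 0;0 0 0 0.5 0 0 0;0 0 0 0.3 0 0 0;0 0 0 0 0 0 0;0 0 0 0 0 0 0"
}}

```text
clock: 27.78
tcp_pos: [0.6118, 0.2513, 0.2413]
orientation: [0.0, 0.742, 0.67, 0.0]
wrist_force: [-0.1, 0.6, -0.7]
finger_gap: 0.0131
```

```bash
sed -i 's/^MID=.*; BD/MID=np.array([.6017,.1521]); BD/' h.py; python3 - <<'E'
from h import *
p=bar(.1,.0); goto(p,-5.9); print(get_state()['wrist_force'])
a=shot("wrist","w16");b=shot("side","s16");c=shot("scene","c16")
crop(b,180,150,400,350,3,"s16c"); crop(c,270,120,500,300,3,"c16c")
E
```

```text
shift cm [0.03 0.01 0.43] cur yaw -5.89 tool z [ 8.e-04  3.e-04 -1.e+00]
turn about tool z deg 0.01 alt -179.99
[-0.0723442   0.62648421 -0.67216796]
```

View pics/s16c.png

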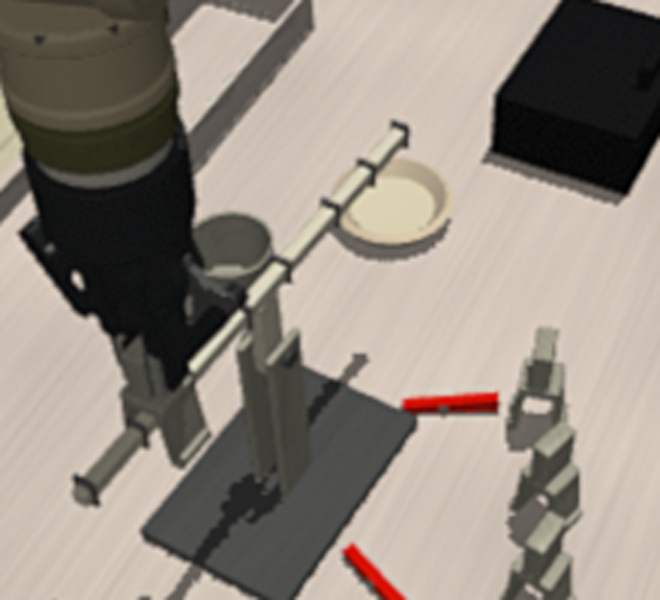

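View pics/c16c.png

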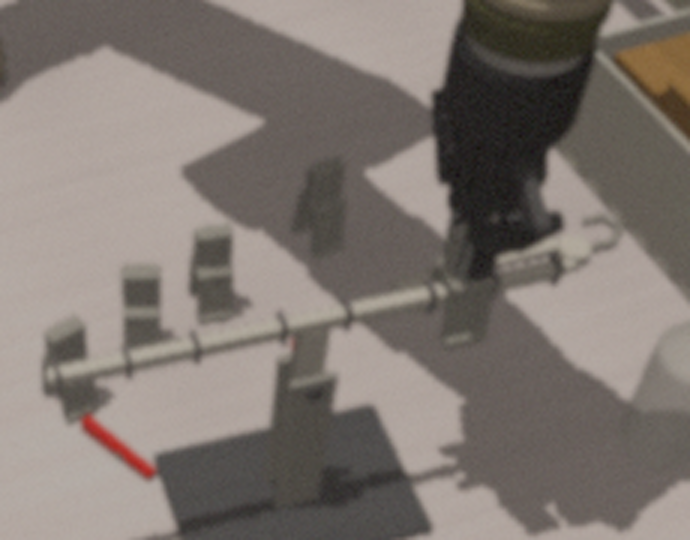

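Request:
{"method": "play_rows", "body": {
  "series": "0 0 0 0.2 0 0 0;0 0 0 0.15 0 0 0;0 0 0 0 0 0 0;20 0 0 0 0 0 0;30 0 0 0 0 0 0;45 0 0 0 0 0 0;60 0 0 0 0 0 0;60 0 0 0 0 0 0;60 0 0 -2 0 0 0;60 0 0 -4 0 0 0;60 0 0 -4 0 0 0;60 0 0 0 0 0 0"
}}

```text
clock: 29.42
tcp_pos: [0.6129, 0.2516, 0.3414]
orientation: [0.002, 0.742, 0.67, 0.003]
wrist_force: [-0.4, 0.1, -0.0]
finger_gap: 0.0513
```

Request:
{"method": "play_rows", "body": {
  "series": "100 0 -4 -3 0 0 0;100 0 -6 0 0 0 0;100 0 -6 0 0 0 0;100 0 0 0 0 0 0;100 0 0 0 0 0 0"
}}

```text
clock: 30.05
tcp_pos: [0.4526, 0.2677, 0.3671]
orientation: [0.0, 0.742, 0.67, 0.0]
wrist_force: [-0.1, -0.4, 0.6]
finger_gap: 0.0858
```

```bash
python3 - <<'E'
from h import *
a=shot("wrist","w17");b=shot("side","s17");c=shot("scene","c17")
crop(b,180,150,400,350,3,"s17c"); crop(c,270,120,500,300,3,"c17c")
print(get_state()['tcp_pos'])
E
```

```text
[0.45386466 0.26754642 0.36676557]
```

View pics/w17.png

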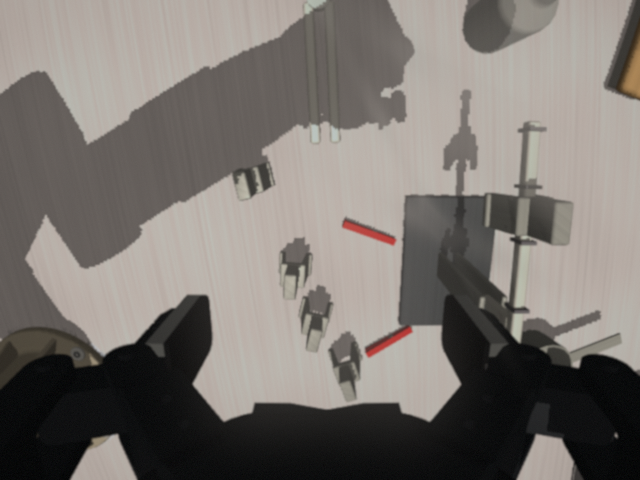

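View pics/s17c.png

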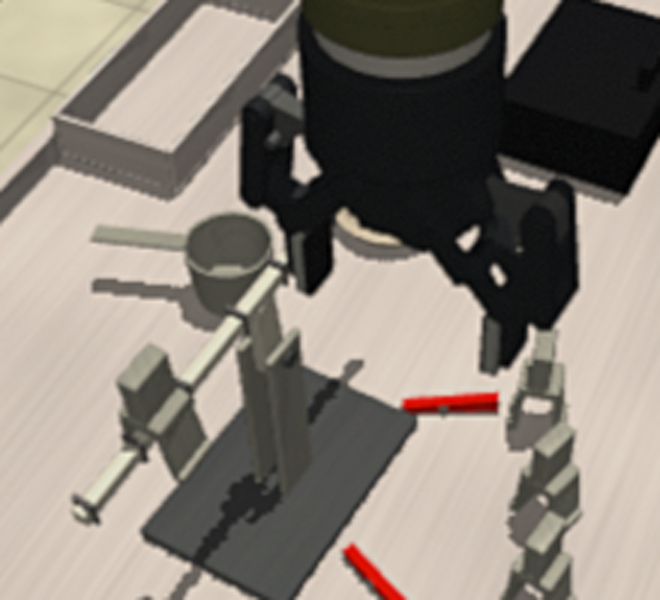

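View pics/c17c.png

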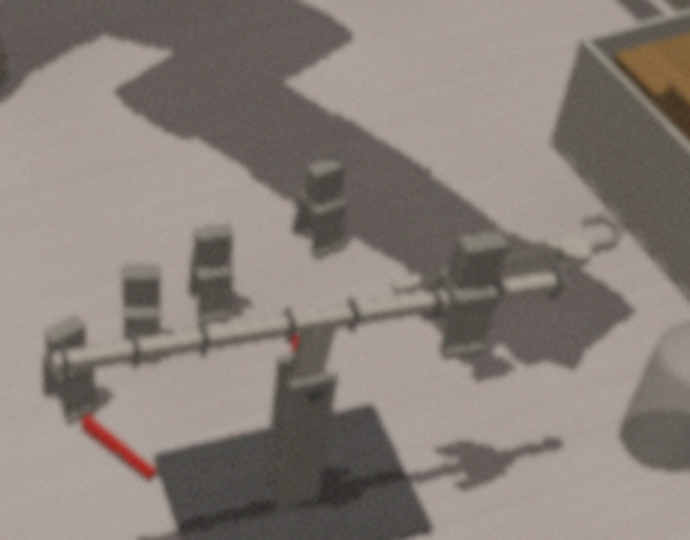

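```bash
python3 - <<'E'
from h import *
goto([.4214,.1024,.20],-17.5)
p=bar(-.1,0.0,-.08); print(p)
E
```

```text
shift cm [-16.76  -1.52  16.68] cur yaw -5.94 tool z [ 1.e-04 -0.e+00 -1.e+00]
turn about tool z deg 11.56 alt -168.44
[0.59222715 0.06026132 0.24469723]
```

Request:
{"method": "play_rows", "body": {
  "series": "100 -5.6 -0.5 4 0 0 0;100 -5.6 -0.5 4 0 0 0;100 -5.6 -0.5 4 0 0 0;100 0 0 4.7 0 0 6;100 0 0 2 0 0 5.6;100 0 0 0 0 0 0;100 0 0 0 0 0 0"
}}

```text
clock: 31.08
tcp_pos: [0.4246, 0.1176, 0.1923]
orientation: [0.0, 0.806, 0.592, 0.0]
wrist_force: [0.9, -0.2, -0.1]
finger_gap: 0.0855
```

```bash
python3 - <<'E'
from h import *
a=shot("wrist","w18")
goto([.4214,.1024,.074],-17.5)
print(proj("wrist",[[.4214,.1024,.088]]))
E
```

```text
shift cm [-1.57  0.12 11.86] cur yaw -17.42 tool z [ 1.8e-03  2.0e-04 -1.0e+00]
turn about tool z deg 0.08 alt -179.92
[[328.31617248 267.27655786]]
```

View pics/w18.png

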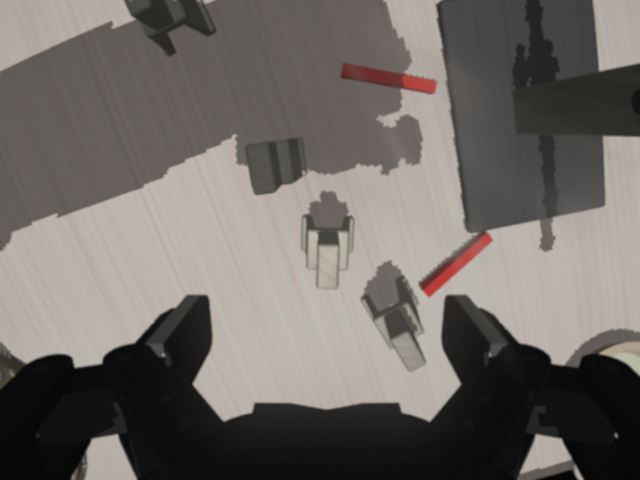

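Request:
{"method": "play_rows", "body": {
  "series": "100 -1.6 0.1 2 0 0 0;100 0 0 4 0 0 0;100 0 0 4 0 0 0;100 0 0 1.9 0 0 0;100 0 0 0 0 0 0;50 0 0 0 0 0 0;0 0 0 0 0 0 0;0 0 0 0 0 0 0;0 0 0 0 0 0 0;0 0 0 0 0 0 0;0 0 0 0 0 0 0"
}}

```text
clock: 32.5
tcp_pos: [0.4199, 0.1021, 0.073]
orientation: [0.0, 0.806, 0.591, 0.0]
wrist_force: [-1.7, -0.2, 6.8]
finger_gap: 0.0131
```

Request:
{"method": "play_rows", "body": {
  "series": "0 0 0 -2 0 0 0;0 0 0 -5 0 0 0;0 0 0 -6 0 0 0;0 0 0 -6 0 0 0;0 0 0 -6 0 0 0;0 0 0 0 0 0 -6;0 0 0 0 0 0 -5.6;0 0 0 0 0 0 0"
}}

```text
clock: 33.5
tcp_pos: [0.4193, 0.102, 0.3222]
orientation: [-0.0, 0.743, 0.669, -0.0]
wrist_force: [0.3, 0.3, -1.7]
finger_gap: 0.0136
```

```bash
python3 - <<'E'
from h import *
s=get_state(); print(s['finger_gap'],s['tcp_pos'])
a=shot("wrist","w19")
goto(bar(-.1,.075,-.08),-5.9)
E
```

```text
0.013595822378655774 [0.41925544 0.10204259 0.32216784]
shift cm [-1.75 17.64  0.24] cur yaw -5.99 tool z [-0.001  0.    -1.   ]
turn about tool z deg -0.09 alt 179.91
```

View pics/w19.png

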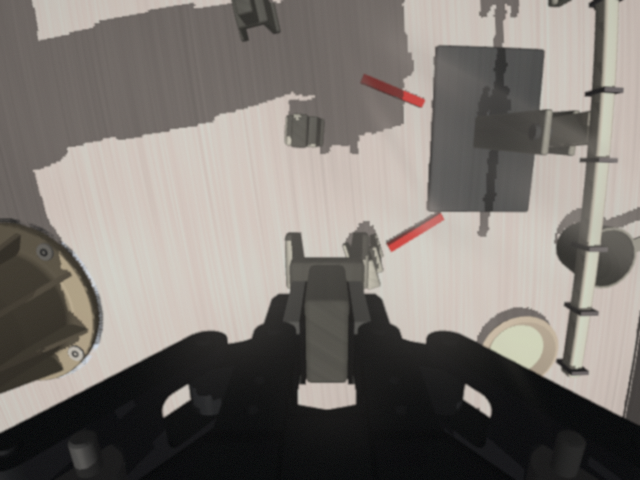

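```bash
cat >> h.py <<'E'
def barpt(y,up,beam,mid=None):
    mid=MID if mid is None else mid
    c,s=np.cos(beam),np.sin(beam); h=.060+up
    return np.r_[mid+BD*(c*y-s*h),.145+s*y+c*h]
from scipy.optimize import least_squares
def fitbeam(n,ys,uv):
    f=lambda q:(proj(n,[barpt(y,.0045,q[0],q[1:]) for y in ys])-np.array(uv)).ravel()
    r=least_squares(f,[0,*MID]); print("beam",r.x[0].round(3),"mid",r.x[1:].round(4),"rms px",np.sqrt(np.mean(r.fun**2)).round(2)); return r.x
E
python3 - <<'E'
from h import *
fitbeam("wrist",[.0215,-.0215,-.0785,-.12225,-.166],[(603,90),(599,159),(590,248),(581,311),(573,371)])
E
```

```text
beam -0.077 mid [0.5945 0.1528] rms px 1.32
```

Request:
{"method": "play_rows", "body": {
  "series": "0 -0.4 4.5 0 0 0 0;0 -0.4 4.5 0 0 0 0;0 -0.5 4.5 0 0 0 0;0 -0.5 4.1 0 0 0 0;0 0 0 0 0 -4.5 0;0 0 0 0 0 0 0;0 0 0 0 0 0 0"
}}

```text
clock: 34.42
tcp_pos: [0.5923, 0.0664, 0.3223]
orientation: [0.026, 0.742, 0.669, -0.029]
wrist_force: [-0.3, -0.7, -1.4]
finger_gap: 0.013
```

```bash
cat >> h.py <<'E'
def clipinfo(y,up,beam):
    p=bar(y,up,beam); goto(p,-5.9)
E
python3 - <<'E'
from h import *
a=shot("wrist","w20");c=shot("scene","c20");b=shot("side","s20")
crop(b,180,150,400,350,3,"s20c");crop(c,270,120,500,300,3,"c20c")
clipinfo(-.1,.075,-.077)
E
```

```text
shift cm [0.01 0.05 0.38] cur yaw -5.92 tool z [-0.0074 -0.0775 -0.997 ]
turn about tool z deg -0.02 alt 179.98
```

View pics/w20.png

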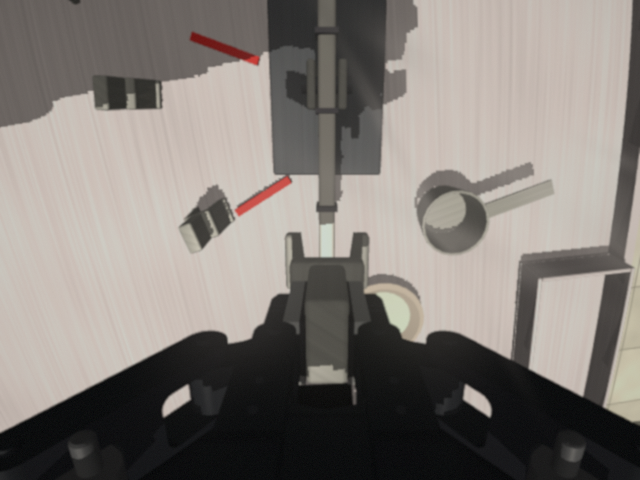

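View pics/c20c.png

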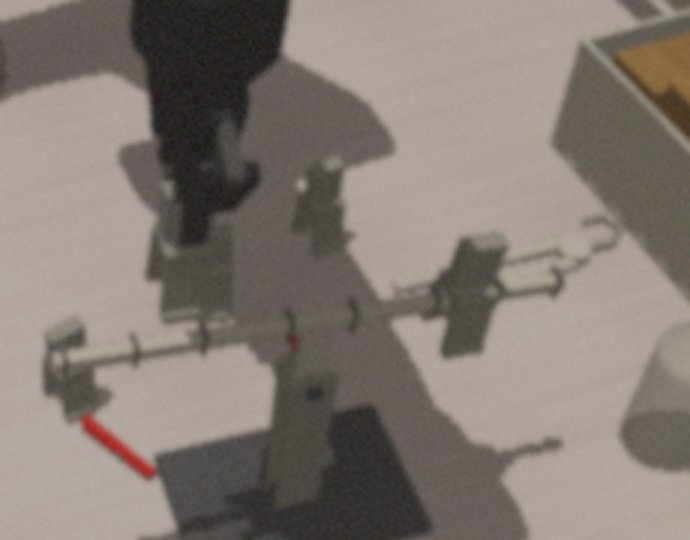

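```bash
python3 - <<'E'
from h import *
print(proj("wrist",[barpt(-.0785,.0045,-.077),barpt(-.0215,.0045,-.077),barpt(.0215,.0045,-.077)]))
a=cv2.imread("pics/w20.png");crop(a,270,0,390,410,1.4,"w20c")
E
```

```text
[[327.25416641 207.45914891]
 [327.21301278 108.45146031]
 [327.17170549  27.63659406]]
```

View pics/w20c.png

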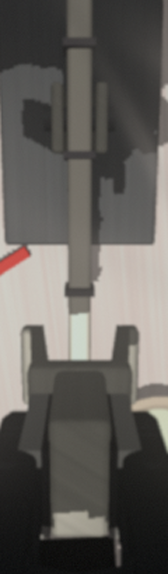

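Request:
{"method": "play_rows", "body": {
  "series": "0 0 0 2 0 0 0;0 0 0 2 0 0 0;0 0 0 1.5 0 0 0;0 0 0 1 0 0 0;0 0 0 0.8 0 0 0;0 0 0 0.4 0 0 0;0 0 0 0 0 0 0;0 0 0 0 0 0 0"
}}

```text
clock: 35.58
tcp_pos: [0.5924, 0.0601, 0.2463]
orientation: [0.027, 0.742, 0.669, -0.029]
wrist_force: [0.1, -0.2, -0.0]
finger_gap: 0.0134
```

```bash
python3 - <<'E'
from h import *
c=shot("scene","c21");b=shot("side","s21")
crop(b,180,150,400,350,3,"s21c");crop(c,270,120,500,300,3,"c21c")
clipinfo(-.1,0,-.077);print(get_state()['wrist_force'])
E
```

```text
shift cm [-0.   -0.02  0.18] cur yaw -5.88 tool z [-0.0071 -0.078  -0.9969]
turn about tool z deg 0.02 alt -179.98
[ 0.5146493  -0.22289711 -1.3628489 ]
```

View pics/c21c.png

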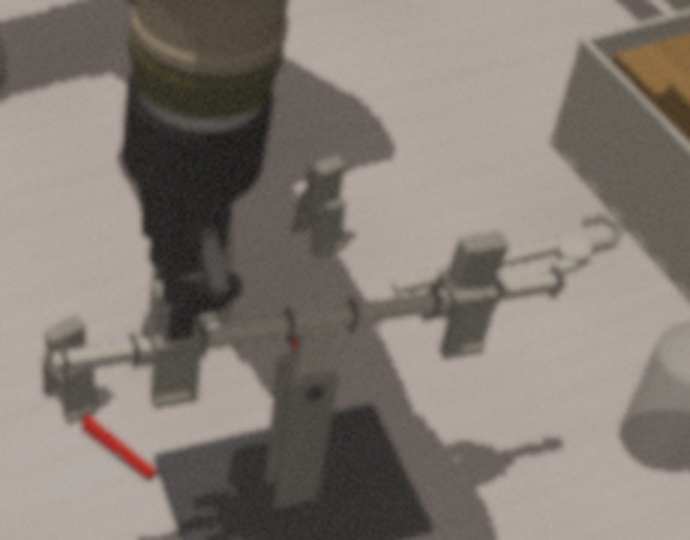

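Request:
{"method": "play_rows", "body": {
  "series": "0 0 0 0.1 0 0 0;0 0 0 0 0 0 0;20 0 0 0 0 0 0;35 0 0 0 0 0 0;50 0 0 0 0 0 0;60 0 0 0 0 0 0;60 0 0 0 0 0 0;60 0 0 -2 0 0 0;60 0 0 -4 0 0 0;60 0 0 -4 0 0 0;100 0 -4 0 0 4.5 0;100 0 -6 0 0 0 0"
}}

```text
clock: 37.17
tcp_pos: [0.494, 0.0774, 0.3444]
orientation: [0.0, 0.743, 0.669, 0.001]
wrist_force: [-0.3, 0.3, 0.4]
finger_gap: 0.0835
```

Request:
{"method": "play_rows", "body": {
  "series": "100 0 -6 -2 0 0 0;100 0 0 0 0 0 0;100 0 0 0 0 0 0"
}}

```text
clock: 37.55
tcp_pos: [0.4349, 0.0842, 0.3647]
orientation: [0.001, 0.742, 0.67, 0.001]
wrist_force: [0.1, 0.5, -0.3]
finger_gap: 0.0853
```

```bash
python3 - <<'E'
from h import *
a=shot("wrist","w22");b=shot("side","s22");c=shot("scene","c22")
crop(b,180,150,400,350,3,"s22c"); crop(c,270,120,500,300,3,"c22c")
goto([.3663,.2883,.20],7.2)
E
```

```text
shift cm [19.61 -8.96 16.35] cur yaw -5.91 tool z [-0.001  0.    -1.   ]
turn about tool z deg -13.11 alt 166.89
```

View pics/w22.png

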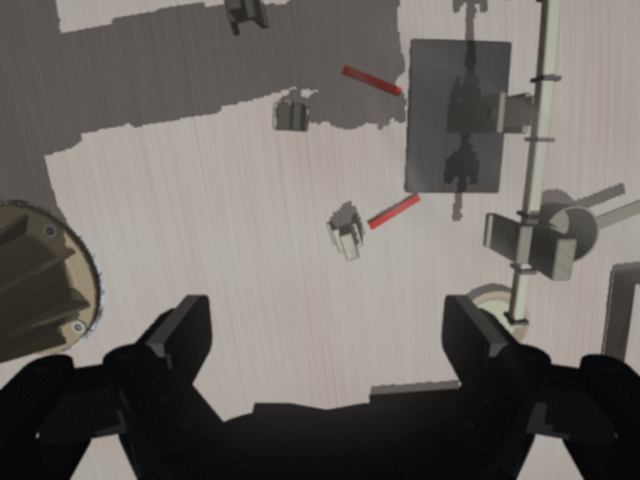

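View pics/s22c.png

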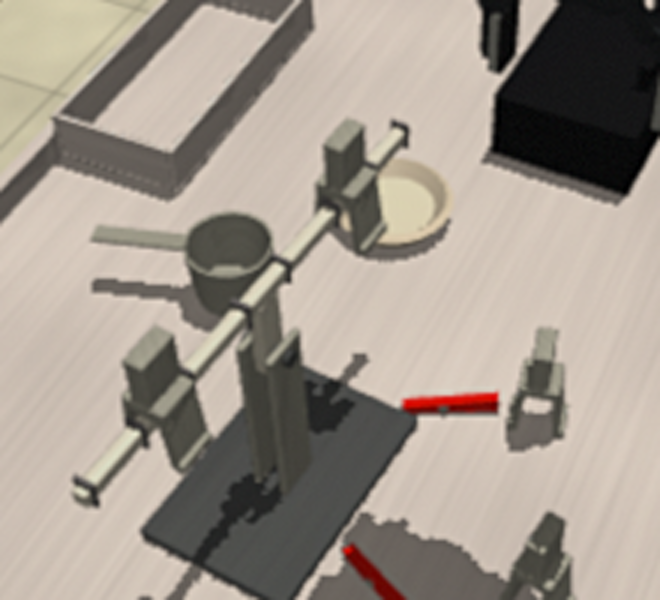

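View pics/c22c.png

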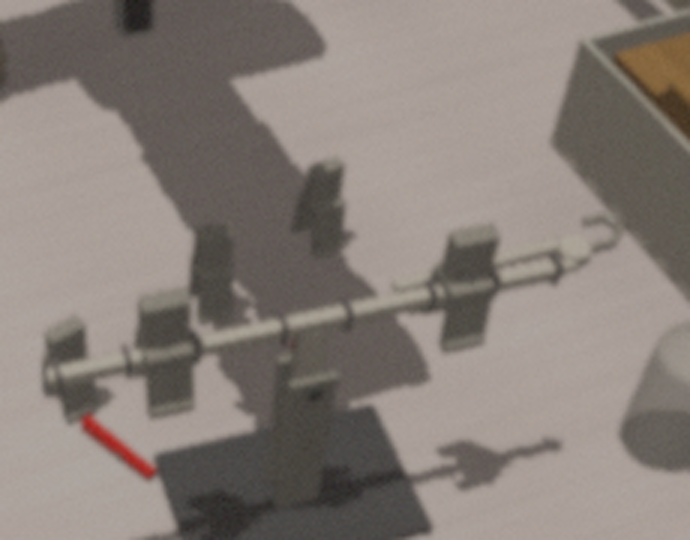

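Two clips hang and the bar is level. Next I take the far-left clip to the outer left place.

Request:
{"method": "play_rows", "body": {
  "series": "100 5 -2.3 3 0 0 0;100 5 -2.3 3 0 0 0;100 5 -2.2 3 0 0 0;100 4.6 -2.2 4 0 0 0;100 0 0 3 0 0 -7;100 0 0 0 0 0 -6.1;100 0 0 0 0 0 0;100 0 0 0 0 0 0"
}}

```text
clock: 38.7
tcp_pos: [0.3664, 0.2864, 0.2057]
orientation: [-0.0, 0.662, 0.749, -0.0]
wrist_force: [-0.5, -0.4, 1.4]
finger_gap: 0.0853
```

```bash
python3 - <<'E'
from h import *
a=shot("wrist","w23")
goto([.3663,.2883,.074],7.2)
print(proj("wrist",[[.3663,.2883,.088]]))
E
```

```text
shift cm [1.900e-01 1.000e-02 1.319e+01] cur yaw 7.1 tool z [ 3.e-04  2.e-04 -1.e+00]
turn about tool z deg -0.1 alt 179.9
[[326.94005673 234.5312908 ]]
```

View pics/w23.png

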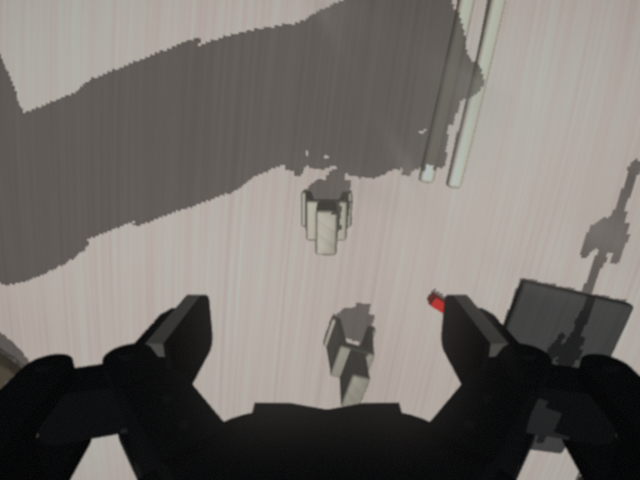

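Request:
{"method": "play_rows", "body": {
  "series": "100 0.2 0 3 0 0 0;100 0 0 4 0 0 0;100 0 0 4 0 0 0;100 0 0 2.1 0 0 0;100 0 0 0 0 0 0;50 0 0 0 0 0 0;0 0 0 0 0 0 0;0 0 0 0 0 0 0;0 0 0 0 0 0 0;0 0 0 0 0 0 0;0 0 0 0 0 0 0"
}}

```text
clock: 40.12
tcp_pos: [0.366, 0.2886, 0.0755]
orientation: [0.0, 0.661, 0.75, 0.001]
wrist_force: [-0.9, -0.5, 5.5]
finger_gap: 0.0132
```

Request:
{"method": "play_rows", "body": {
  "series": "0 0 0 -2 0 0 0;0 0 0 -5 0 0 0;0 0 0 -6 0 0 0;0 0 0 -6 0 0 0;0 0 0 -6 0 0 0;0 0 0 0 0 0 7;0 0 0 0 0 0 6;0 0 0 0 0 0 0"
}}

```text
clock: 41.12
tcp_pos: [0.3653, 0.2882, 0.3246]
orientation: [-0.0, 0.742, 0.671, -0.0]
wrist_force: [-0.1, 0.5, -0.7]
finger_gap: 0.0134
```

```bash
python3 - <<'E'
from h import *
s=get_state(); print(s['finger_gap'],s['tcp_pos'])
a=shot("wrist","w24")
goto(bar(.1445,.08,0),-5.9)
E
```

```text
0.013449142759383055 [0.36530612 0.28823062 0.3245582 ]
shift cm [ 3.24 24.93  0.72] cur yaw -5.68 tool z [-8.e-04 -3.e-04 -1.e+00]
turn about tool z deg 0.22 alt -179.78
```

View pics/w24.png

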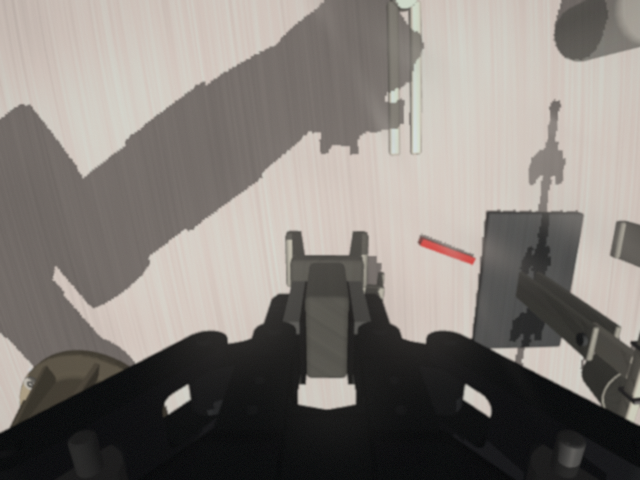

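Request:
{"method": "play_rows", "body": {
  "series": "0 0.6 5 0 0 0 0.2;0 0.6 5 0 0 0 0;0 0.7 5 0 0 0 0;0 0.7 5 0 0 0 0;0 0.6 4.9 0.4 0 0 0;0 0 0 0 0 0 0;0 0 0 0 0 0 0;0 0 0 0 0 0 0"
}}

```text
clock: 42.18
tcp_pos: [0.6153, 0.2946, 0.322]
orientation: [0.0, 0.743, 0.67, 0.0]
wrist_force: [-0.3, 0.2, -0.8]
finger_gap: 0.0132
```

```bash
python3 - <<'E'
from h import *
print(get_state()['finger_gap'])
a=shot("wrist","w25");crop(a,250,80,410,420,1.7,"w25c")
goto(bar(.1445,.0,0),-5.9)
print(proj("wrist",[barpt(.166,.0045,0),barpt(.12225,.0045,0)]))
E
```

```text
0.013172602421182707
shift cm [0.12 0.1  8.54] cur yaw -5.91 tool z [ 1.3e-03  6.0e-04 -1.0e+00]
turn about tool z deg -0.01 alt 179.99
[[328.00851106 203.76907546]
 [327.99688688 270.92947418]]
```

View pics/w25c.png

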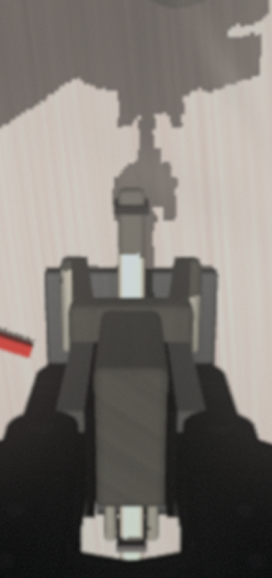

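Request:
{"method": "play_rows", "body": {
  "series": "0 0.1 0.1 2 0 0 0;0 0 0 2 0 0 0;0 0 0 1.5 0 0 0;0 0 0 1.2 0 0 0;0 0 0 0.8 0 0 0;0 0 0 0.4 0 0 0;0 0 0 0.2 0 0 0;0 0 0 0 0 0 0;0 0 0 0 0 0 0"
}}

```text
clock: 43.35
tcp_pos: [0.6178, 0.2953, 0.2402]
orientation: [0.0, 0.743, 0.669, 0.0]
wrist_force: [-0.1, 0.0, -0.5]
finger_gap: 0.0136
```

```bash
python3 - <<'E'
from h import *
c=shot("scene","c26");b=shot("side","s26")
crop(b,180,150,400,350,3,"s26c");crop(c,270,120,500,300,3,"c26c")
clipinfo(.1445,0,0);print(get_state()['wrist_force'],get_state()['finger_gap'])
E
```

```text
shift cm [ 0.04 -0.13  0.31] cur yaw -5.99 tool z [ 5.e-04  2.e-04 -1.e+00]
turn about tool z deg -0.09 alt 179.91
[ 0.25697634 -0.28639561 -1.26146298] 0.013606363622466998
```

View pics/s26c.png

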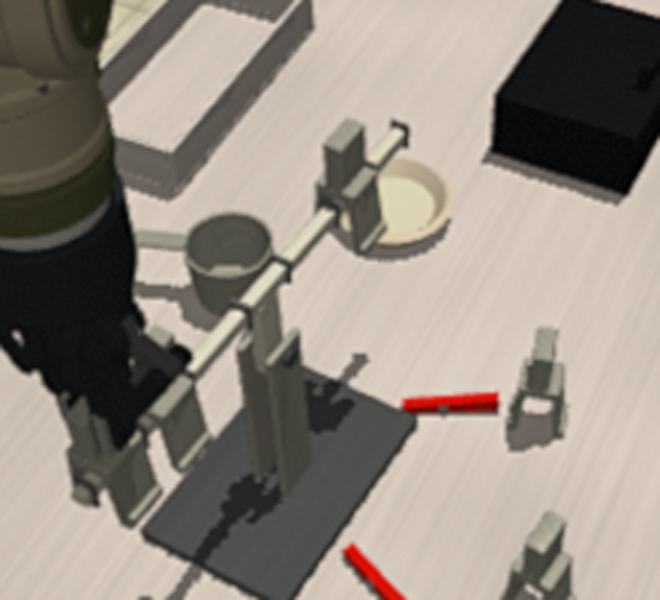

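View pics/c26c.png

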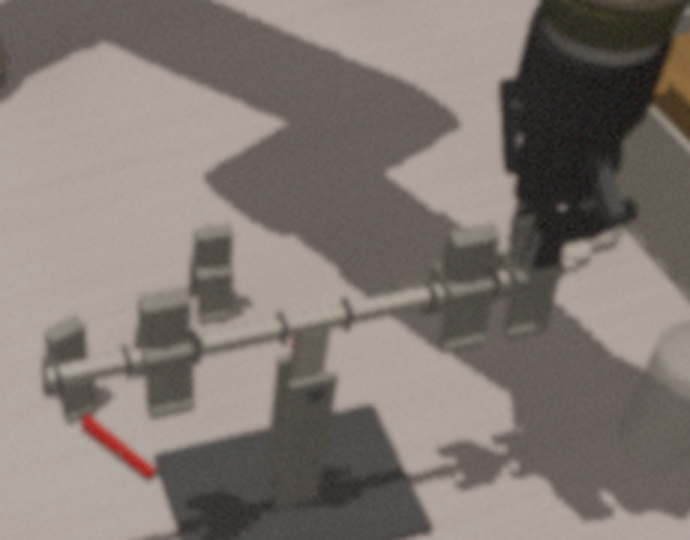

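Request:
{"method": "play_rows", "body": {
  "series": "0 0 0 0.1 0 0 0;0 0 0 0 0 0 0;20 0 0 0 0 0 0;35 0 0 0 0 0 0;50 0 0 0 0 0 0;60 0 0 0 0 0 0;60 0 0 0 0 0 0;60 0 0 -2 0 0 0;60 0 0 -4 0 0 0;60 0 0 -4 0 0 0;100 0 -4 0 0 0 0;100 0 -6 0 0 0 0"
}}

```text
clock: 44.95
tcp_pos: [0.519, 0.3057, 0.3385]
orientation: [0.0, 0.744, 0.669, 0.001]
wrist_force: [0.2, 0.8, 1.1]
finger_gap: 0.0842
```

Request:
{"method": "play_rows", "body": {
  "series": "100 -3 -5 0 0 0 0;100 -5 0 0 0 0 0;100 0 0 0 0 0 0;100 0 0 0 0 0 0"
}}

```text
clock: 45.45
tcp_pos: [0.4604, 0.2314, 0.3393]
orientation: [0.0, 0.743, 0.669, 0.001]
wrist_force: [-0.1, 0.9, 0.6]
finger_gap: 0.0853
```

```bash
python3 - <<'E'
from h import *
a=shot("wrist","w27");b=shot("side","s27");c=shot("scene","c27")
crop(b,180,150,400,350,3,"s27c"); crop(c,270,120,500,300,3,"c27c")
goto([.4554,.0296,.20],10.5)
E
```

```text
shift cm [-20.19   1.59  13.85] cur yaw -5.95 tool z [-2.e-04  2.e-04 -1.e+00]
turn about tool z deg -16.45 alt 163.55
```

View pics/w27.png

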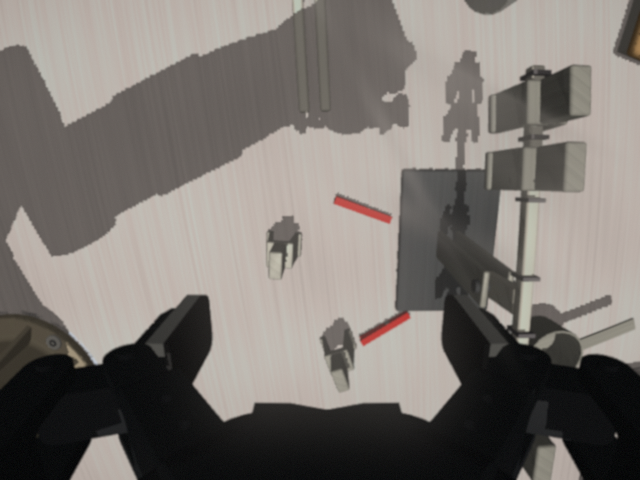

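View pics/s27c.png

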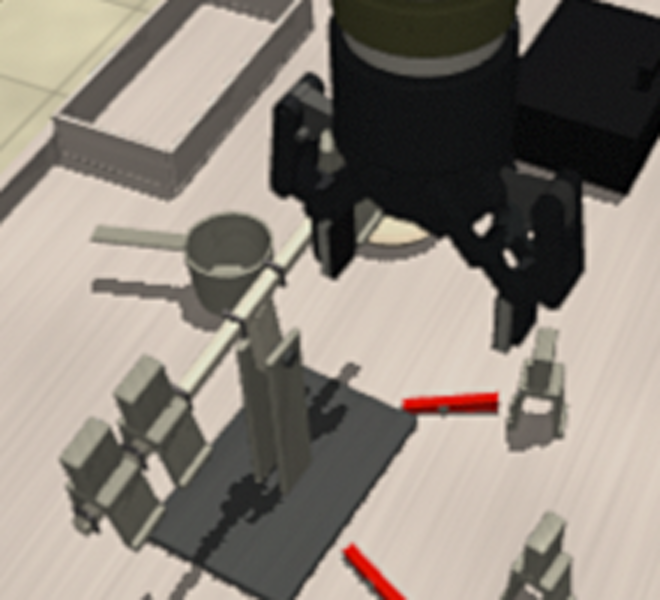

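View pics/c27c.png

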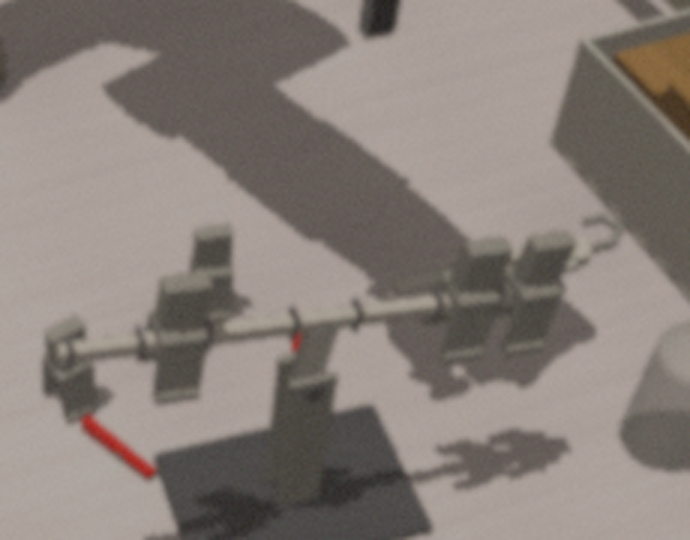

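Request:
{"method": "play_rows", "body": {
  "series": "100 -5 0.4 3 0 0 0;100 -5 0.4 3 0 0 0;100 -5 0.4 3 0 0 0;100 -5.2 0.4 3 0 0 0;100 0 0 2 0 0 -8.2;100 0 0 0 0 0 -8.2;100 0 0 0 0 0 0;100 0 0 0 0 0 0"
}}

```text
clock: 46.6
tcp_pos: [0.4554, 0.0291, 0.1989]
orientation: [0.0, 0.641, 0.768, 0.0]
wrist_force: [-0.3, 0.3, -0.0]
finger_gap: 0.0855
```

```bash
python3 - <<'E'
from h import *
a=shot("wrist","w28")
goto([.4554,.0296,.074],10.5)
print(proj("wrist",[[.4554,.0296,.088]]))
E
```

```text
shift cm [4.00e-02 1.00e-02 1.25e+01] cur yaw 10.35 tool z [ 5.e-04  1.e-04 -1.e+00]
turn about tool z deg -0.15 alt 179.85
[[326.98502114 239.54517452]]
```

View pics/w28.png

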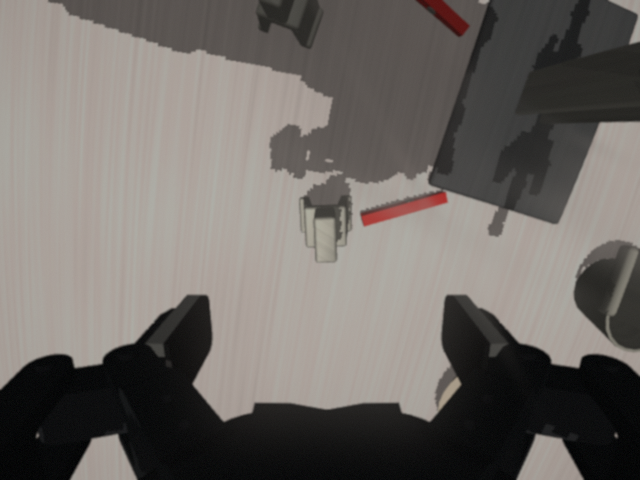

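Request:
{"method": "play_rows", "body": {
  "series": "100 0 0 3 0 0 0;100 0 0 4 0 0 0;100 0 0 4 0 0 0;100 0 0 1.5 0 0 0;100 0 0 0 0 0 0;50 0 0 0 0 0 0;0 0 0 0 0 0 0;0 0 0 0 0 0 0;0 0 0 0 0 0 0;0 0 0 0 0 0 0;0 0 0 0 0 0 0"
}}

```text
clock: 48.02
tcp_pos: [0.4553, 0.0288, 0.0743]
orientation: [0.0, 0.64, 0.768, 0.0]
wrist_force: [-0.5, -0.1, 3.7]
finger_gap: 0.0131
```

Request:
{"method": "play_rows", "body": {
  "series": "0 0 0 -2 0 0 0;0 0 0 -5 0 0 0;0 0 0 -6 0 0 0;0 0 0 -6 0 0 0;0 0 0 -6 0 0 0;0 0 0 -1 0 0 8.2;0 0 0 0 0 0 8.1;0 0 0 0 0 0 0"
}}

```text
clock: 49.02
tcp_pos: [0.4547, 0.0288, 0.3335]
orientation: [-0.0, 0.742, 0.67, -0.0]
wrist_force: [-0.4, -0.2, -0.7]
finger_gap: 0.0133
```

```bash
python3 - <<'E'
from h import *
s=get_state(); print(s['finger_gap'],s['tcp_pos'])
a=shot("wrist","w29")
goto(bar(-.1445,.085,-.09),-5.9)
E
```

```text
0.013267801517810823 [0.45467537 0.02876111 0.33351847]
shift cm [ 0.94 13.37 -0.11] cur yaw -5.74 tool z [-1.1e-03  2.0e-04 -1.0e+00]
turn about tool z deg 0.16 alt -179.84
```

View pics/w29.png

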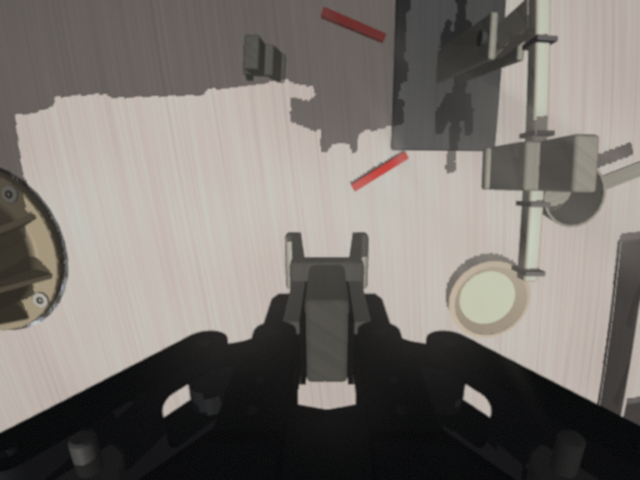

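```bash
python3 - <<'E'
from h import *
a=cv2.imread("pics/w29.png"); crop(a,470,0,610,300,2,"w29c")
fitbeam("wrist",[-.0215,-.0785,-.12225,-.166],[(540,40),(537,134),(533,203.5),(529,272)])
E
```

```text
beam -0.115 mid [0.5965 0.1522] rms px 1.23
```

View pics/w29c.png

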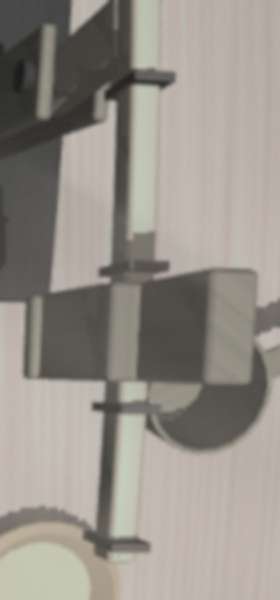

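```bash
python3 - <<'E'
from h import *
clipinfo(-.1445,.08,-.11)
E
```

```text
shift cm [ 1.27 13.37  0.13] cur yaw -5.74 tool z [-1.1e-03  2.0e-04 -1.0e+00]
turn about tool z deg 0.16 alt -179.84
```

Request:
{"method": "play_rows", "body": {
  "series": "0 0.4 4.5 0 0 0 0.2;0 0.4 4.5 0 0 0 0;0 0.4 4.4 0 0 0 0;0 0 0 0 0 -6.3 0;0 0 0 0 0 0 0;0 0 0 0 0 0 0;0 0 0 0 0 0 0"
}}

```text
clock: 49.95
tcp_pos: [0.5889, 0.0263, 0.3343]
orientation: [0.037, 0.743, 0.668, -0.04]
wrist_force: [-0.1, -0.6, -0.7]
finger_gap: 0.0135
```

```bash
python3 - <<'E'
from h import *
print(get_state()['finger_gap'])
a=shot("wrist","w30");crop(a,250,0,410,420,1.4,"w30c")
c=shot("scene","c30");crop(c,270,120,500,300,3,"c30c")
clipinfo(-.1445,0,-.11)
print(proj("wrist",[barpt(y,.0045,-.11) for y in (-.12225,-.0785,-.0215)]))
E
```

```text
0.013532587775195403
shift cm [ 0.2  -0.04  8.24] cur yaw -6.11 tool z [-0.0109 -0.1085 -0.994 ]
turn about tool z deg -0.21 alt 179.79
[[325.76481571 202.17529347]
 [325.4059248  127.84514607]
 [324.90531808  23.07065245]]
```

View pics/w30.png

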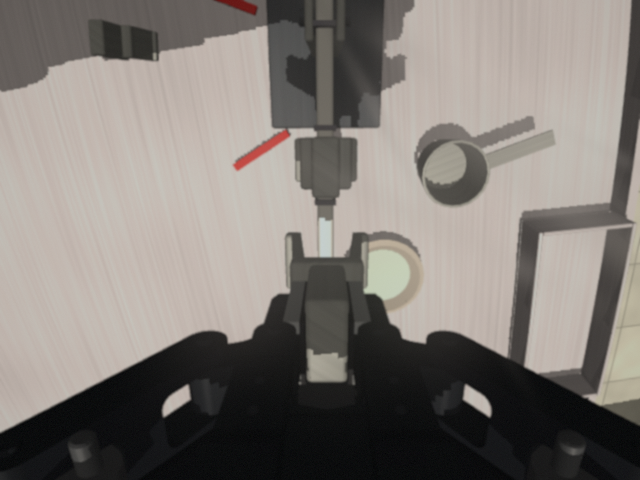

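View pics/c30c.png

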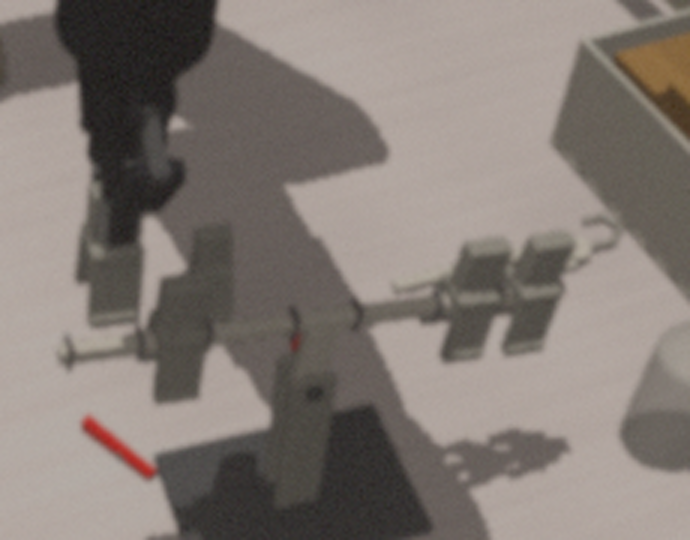

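Request:
{"method": "play_rows", "body": {
  "series": "0 0.2 0 2 0 0 0;0 0 0 2 0 0 0;0 0 0 1.5 0 0 0;0 0 0 1.2 0 0 0;0 0 0 0.8 0 0 0;0 0 0 0.4 0 0 0;0 0 0 0.15 0 0 0;0 0 0 0 0 0 0;0 0 0 0 0 0 0"
}}

```text
clock: 51.18
tcp_pos: [0.5889, 0.0199, 0.254]
orientation: [0.037, 0.743, 0.668, -0.041]
wrist_force: [0.4, 0.4, -0.9]
finger_gap: 0.013
```

```bash
python3 - <<'E'
from h import *
c=shot("scene","c31");crop(c,270,120,500,300,3,"c31c")
clipinfo(-.1445,0,-.11);print(get_state()['wrist_force'],get_state()['finger_gap'])
E
```

```text
shift cm [-0.05 -0.08  0.17] cur yaw -6.08 tool z [-0.0109 -0.109  -0.994 ]
turn about tool z deg -0.18 alt 179.82
[-0.77390209  0.18229125 -0.16854463] 0.01354250532394721
```

View pics/c31c.png

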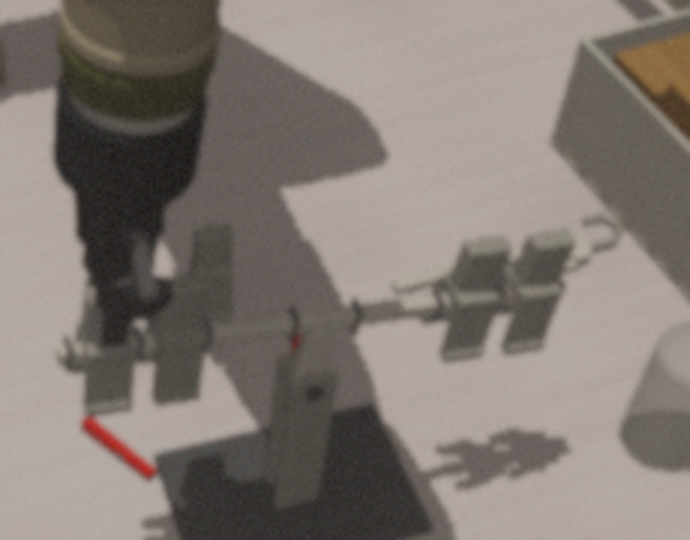

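Request:
{"method": "play_rows", "body": {
  "series": "0 0 0 0.1 0 0 0;0 0 0 0 0 0 0;20 0 0 0 0 0 0;35 0 0 0 0 0 0;50 0 0 0 0 0 0;60 0 0 0 0 0 0;60 0 0 0 0 0 0;60 0 0 -2 0 0 0;60 0 0 -4 0 0 0;60 0 0 -4 0 0 0;100 0 -4 0 0 6.3 0;100 0 -6 0 0 0 0"
}}

```text
clock: 52.72
tcp_pos: [0.491, 0.0403, 0.352]
orientation: [0.0, 0.744, 0.668, 0.001]
wrist_force: [-0.3, 0.6, 1.1]
finger_gap: 0.0843
```

Request:
{"method": "play_rows", "body": {
  "series": "100 3 -6 0 0 0 0;100 5 -3 0 0 0 0;100 5 0 0 0 0 0;100 0 0 0 0 0 0;100 0 0 0 0 0 0"
}}

```text
clock: 53.35
tcp_pos: [0.4184, 0.1775, 0.352]
orientation: [0.0, 0.743, 0.669, -0.0]
wrist_force: [-0.1, -0.8, 1.0]
finger_gap: 0.0855
```

```bash
python3 - <<'E'
from h import *
a=shot("wrist","w32");b=shot("side","s32");c=shot("scene","c32")
crop(b,180,150,400,350,3,"s32c"); crop(c,270,120,500,300,3,"c32c")
goto([.402,.1718,.20],-10)
E
```

```text
shift cm [-0.66 -1.61 15.2 ] cur yaw -6.19 tool z [-2.e-04 -2.e-04 -1.e+00]
turn about tool z deg 3.81 alt -176.19
```

View pics/w32.png

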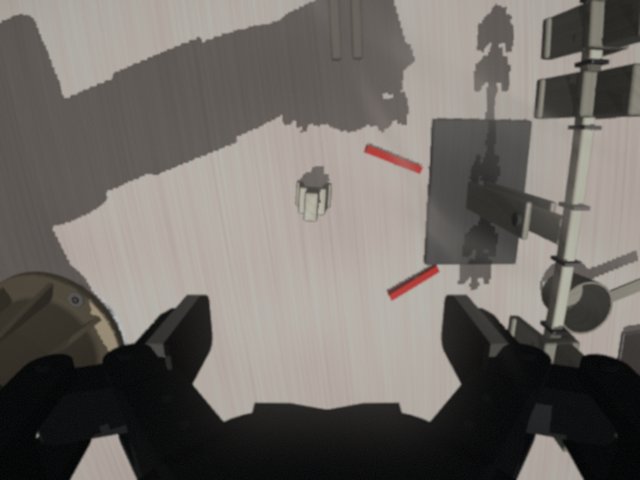

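View pics/c32c.png

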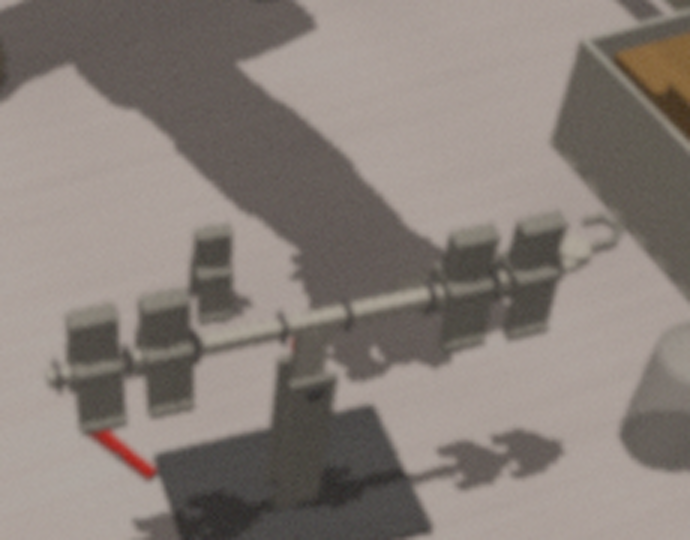

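Four clips hang and the bar is level again. The last clip goes to the centre place.

Request:
{"method": "play_rows", "body": {
  "series": "100 -0.7 -1.6 4 0 0 0;100 0 0 6 0 0 3.8;100 0 0 5.2 0 0 0;100 0 0 0 0 0 0;100 0 0 0 0 0 0"
}}

```text
clock: 54.12
tcp_pos: [0.4032, 0.172, 0.2019]
orientation: [0.0, 0.766, 0.643, 0.001]
wrist_force: [0.3, 0.5, 0.7]
finger_gap: 0.0856
```

```bash
python3 - <<'E'
from h import *
a=shot("wrist","w33")
goto([.402,.1718,.074],-10)
print(proj("wrist",[[.402,.1718,.088]]))
E
```

```text
shift cm [-0.11 -0.23 12.85] cur yaw -9.94 tool z [ 4.e-03  9.e-04 -1.e+00]
turn about tool z deg 0.06 alt -179.94
[[323.00635149 240.2277323 ]]
```

View pics/w33.png

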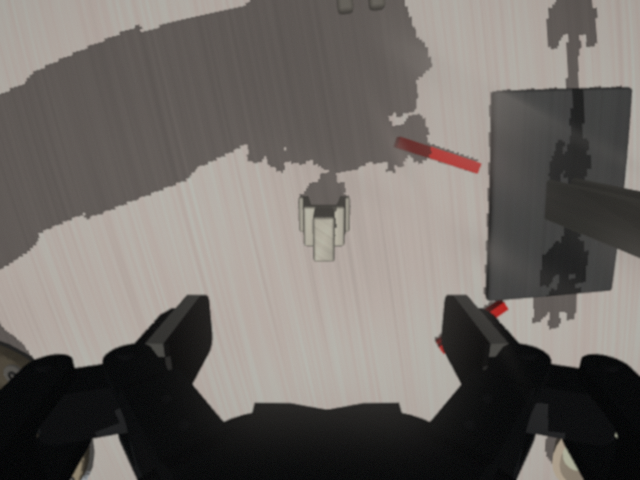

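Request:
{"method": "play_rows", "body": {
  "series": "100 0 -0.1 3 0 0 0;100 0 0 4 0 0 0;100 0 0 4 0 0 0;100 0 0 1.8 0 0 0;100 0 0 0 0 0 0;50 0 0 0 0 0 0;0 0 0 0 0 0 0;0 0 0 0 0 0 0;0 0 0 0 0 0 0;0 0 0 0 0 0 0;0 0 0 0 0 0 0"
}}

```text
clock: 55.55
tcp_pos: [0.4012, 0.1726, 0.0725]
orientation: [0.0, 0.765, 0.644, 0.0]
wrist_force: [-0.2, -0.5, 5.5]
finger_gap: 0.0133
```

Request:
{"method": "play_rows", "body": {
  "series": "0 0 0 -2 0 0 0;0 0 0 -5 0 0 0;0 0 0 -6 0 0 0;0 0 0 -6 0 0 0;0 0 0 -6 0 0 0;0 0 0 0 0 0 -4;0 0 0 0 0 0 0;0 0 0 0 0 0 0"
}}

```text
clock: 56.55
tcp_pos: [0.4003, 0.1724, 0.3209]
orientation: [-0.001, 0.743, 0.669, -0.001]
wrist_force: [0.5, -0.0, -0.6]
finger_gap: 0.0135
```

```bash
python3 - <<'E'
from h import *
s=get_state(); print(s['finger_gap'],s['tcp_pos'])
a=shot("wrist","w34")
clipinfo(0,.085,0)
E
```

```text
0.013539681365220067 [0.40030268 0.17236182 0.32086308]
shift cm [ 0.07 20.24 -0.16] cur yaw -5.94 tool z [-2.4e-03 -4.0e-04 -1.0e+00]
turn about tool z deg -0.04 alt 179.96
```

View pics/w34.png

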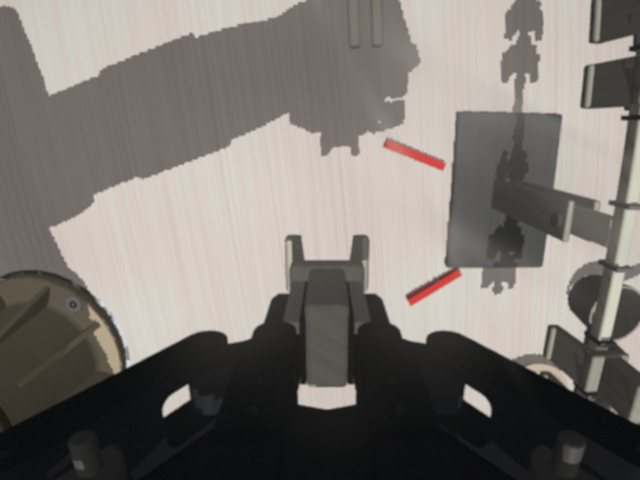

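Request:
{"method": "play_rows", "body": {
  "series": "0 0 5 0 0 0 0;0 0 5 0 0 0 0;0 0 5 0 0 0 0;0 0.1 5.2 0 0 0 0;0 0 0 0 0 0 0;0 0 0 0 0 0 0;0 0 0 0 0 0 0"
}}

```text
clock: 57.48
tcp_pos: [0.6008, 0.153, 0.3224]
orientation: [-0.0, 0.742, 0.67, -0.0]
wrist_force: [-0.2, 0.4, -0.7]
finger_gap: 0.0135
```

```bash
python3 - <<'E'
from h import *
print(get_state()['finger_gap'])
a=shot("wrist","w35");crop(a,240,0,420,420,1.4,"w35c")
clipinfo(0,0,0)
print(proj("wrist",[barpt(y,.0045,0) for y in (.0215,.0785)]))
E
```

```text
0.013487193062310904
shift cm [-0.09  0.09  8.58] cur yaw -5.86 tool z [ 5.e-04  2.e-04 -1.e+00]
turn about tool z deg 0.04 alt -179.96
[[327.94694193 206.99682052]
 [328.03874545 111.05736797]]
```

View pics/w35c.png

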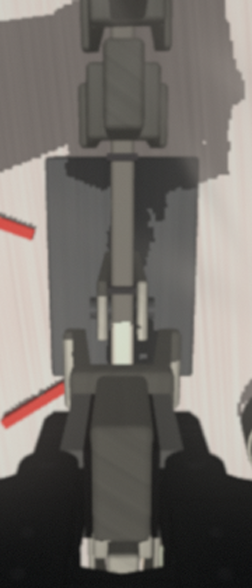

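Request:
{"method": "play_rows", "body": {
  "series": "0 -0.1 0.1 2 0 0 0;0 0 0 2 0 0 0;0 0 0 1.6 0 0 0;0 0 0 1.4 0 0 0;0 0 0 1 0 0 0;0 0 0 0.4 0 0 0;0 0 0 0.2 0 0 0;0 0 0 0 0 0 0;0 0 0 0 0 0 0"
}}

```text
clock: 58.65
tcp_pos: [0.6031, 0.1517, 0.2364]
orientation: [0.0, 0.743, 0.67, 0.0]
wrist_force: [0.1, 0.4, -1.3]
finger_gap: 0.0133
```

```bash
python3 - <<'E'
from h import *
c=shot("scene","c36");crop(c,270,120,500,300,3,"c36c")
c=shot("side","s36");crop(c,180,150,400,350,3,"s36c")
clipinfo(0,0,0);print(get_state()['wrist_force'],get_state()['finger_gap'])
E
```

```text
shift cm [ 0.03 -0.14 -0.07] cur yaw -5.89 tool z [ 6.e-04  1.e-04 -1.e+00]
turn about tool z deg 0.01 alt -179.99
[ 0.02740302  0.38032543 -0.39243661] 0.013284262894207081
```

View pics/c36c.png

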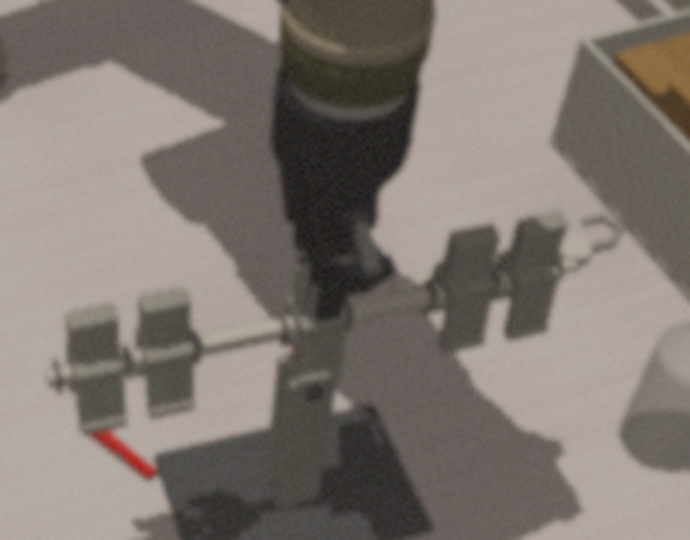

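View pics/s36c.png

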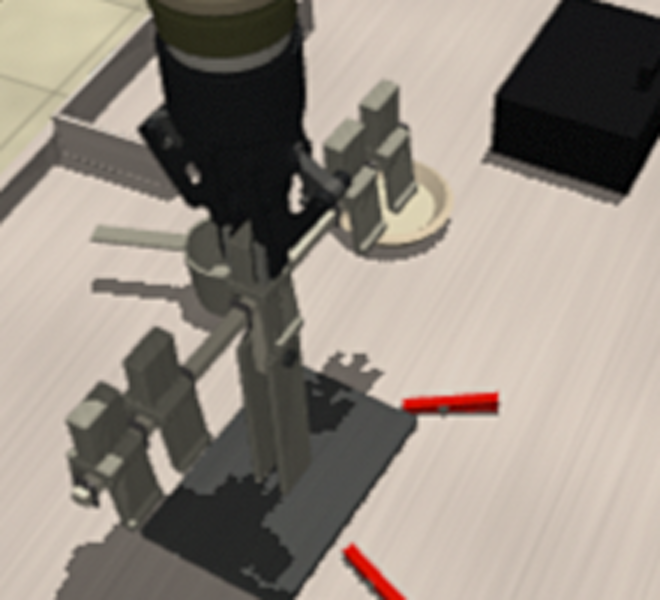

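Request:
{"method": "play_rows", "body": {
  "series": "0 0 0 0.1 0 0 0;0 0 0 0 0 0 0;20 0 0 0 0 0 0;35 0 0 0 0 0 0;50 0 0 0 0 0 0;60 0 0 0 0 0 0;60 0 0 0 0 0 0;60 0 0 -2 0 0 0;60 0 0 -4 0 0 0;60 0 0 -4 0 0 0;60 0 -4 -3 0 0 0;60 0 -6 0 0 0 0"
}}

```text
clock: 60.25
tcp_pos: [0.5046, 0.1619, 0.367]
orientation: [0.001, 0.743, 0.669, 0.002]
wrist_force: [0.5, -0.1, 1.2]
finger_gap: 0.0514
```

Request:
{"method": "play_rows", "body": {
  "series": "60 0 -6 0 0 0 0;60 0 -2 0 0 0 0;60 0 0 0 0 0 0;60 0 0 0 0 0 0;60 0 0 0 0 0 0"
}}

```text
clock: 60.88
tcp_pos: [0.4249, 0.17, 0.3646]
orientation: [-0.0, 0.743, 0.67, -0.0]
wrist_force: [0.9, 0.4, 0.6]
finger_gap: 0.0513
```

```bash
python3 - <<'E'
from h import *
a=shot("wrist","w37");b=shot("side","s37");c=shot("scene","c37")
crop(b,180,150,400,350,3,"s37c"); crop(c,270,120,500,300,3,"c37c")
print(get_state()['tcp_pos'])
E
```

```text
[0.42450279 0.16998072 0.36451754]
```

View pics/w37.png

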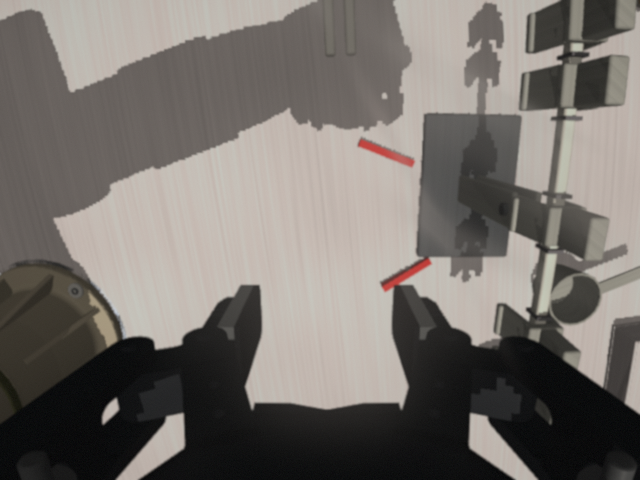

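View pics/c37c.png

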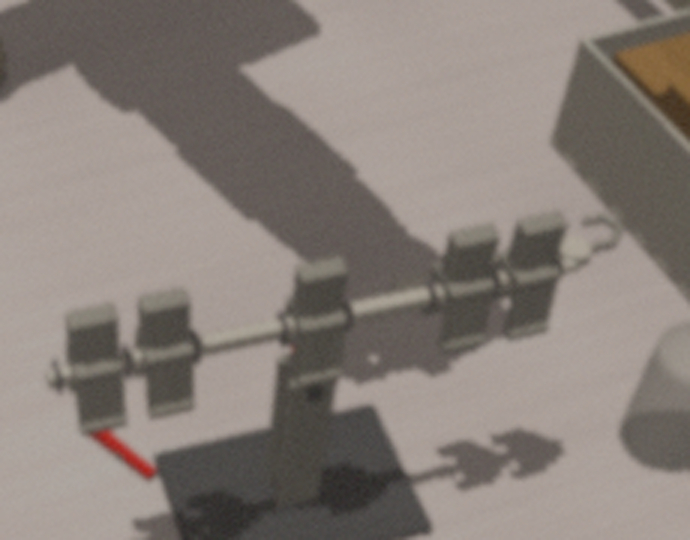

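View pics/s37c.png

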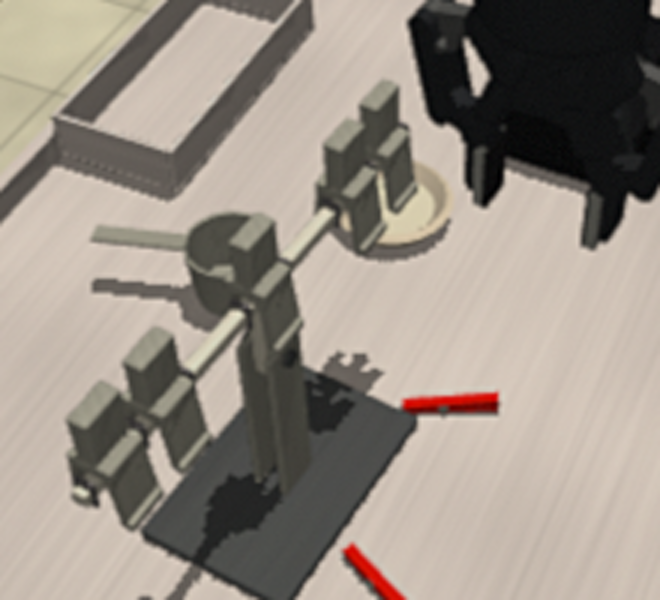

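```bash
python3 - <<'E'
from h import *
S=[(91,312),(164,297),(321,268),(472,236),(538,222)]; D=[(381,91),(345,130),(254,228),(151,343),(96,400)]
for a,b in zip(S,D):
    for n,p,o in(("scene",a,(270,120)),("side",b,(180,150))):
        P=onz(n,[(o[0]+p[0]/3,o[1]+p[1]/3)],.251)[0]; print(n,((P[:2]-MID)@BD).round(4),((P[:2]-MID)@BX).round(4),end=" | ")
    print()
# level: triangulate the bar ends
fitbeam("wrist",[.0785,.0215,-.0215],[(566,118),(554,192),(549,249)])
for a,b in zip((S[0],S[4]),(D[0],D[4])): print(tri("scene",(270+a[0]/3,120+a[1]/3),"side",(180+b[0]/3,150+b[1]/3)))
E
```

```text
scene -0.142 -0.0006 | side -0.1455 -0.001 | 
scene -0.0978 -0.0004 | side -0.1015 -0.0011 | 
scene -0.0006 0.0026 | side -0.0017 -0.0009 | 
scene 0.0979 0.0023 | side 0.098 -0.0024 | 
scene 0.1423 0.0022 | side 0.143 -0.0013 | 
beam -0.013 mid [0.5938 0.1531] rms px 1.79
(array([0.58590741, 0.00990082, 0.25184489]), np.float64(0.002711258081686031))
(array([0.61659998, 0.29410493, 0.24936066]), np.float64(0.0016495768640699222))
```

```bash
python3 - <<'E'
from h import *
b=cv2.imread("pics/s37.png");crop(b,180,100,440,300,3,"s37d")
E
```

```text
(no output)
```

View pics/s37d.png

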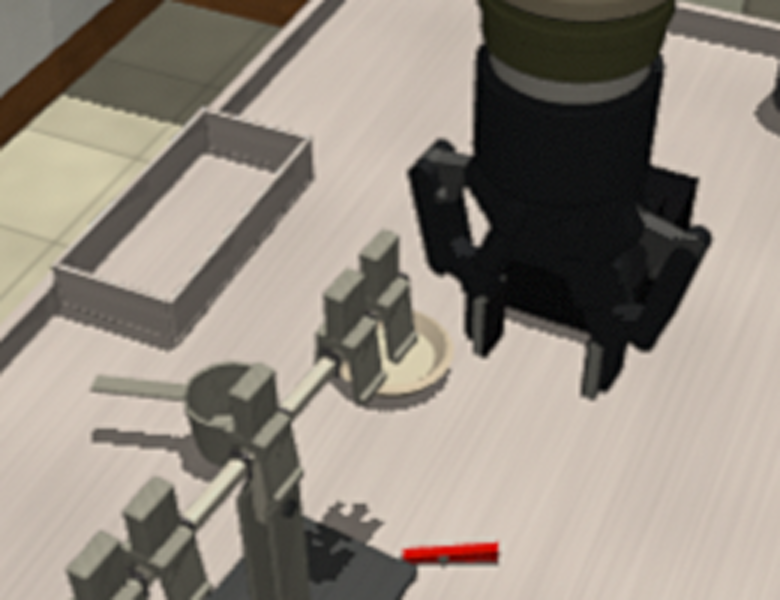

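The five clips hang in line, the bystanders are in place, and the gripper is in open air, hiding the box in this view. Earlier views after closing (the side views from clocks 21 to 58) show its lid flush.

```bash
python3 -c "
from workcell import workorder; print(workorder.hand_in())"
```

```text
the job is handed in; nothing more can be done
None
```

The job is finished and handed in at about 61 s: the pen is in the groove, the lid is shut, and all five clips hang on the bar. I have no verdict, because hand-in does not give one.

- **Pen and lid:** I lowered the pen into both V-ribs until it pressed with about 11 N, then let it go, and pictures showed it centred. I pushed the lid shut until it stopped dead at about 28 N. Later pictures showed it flush, but in the last picture the gripper hid the box, so I did not see the lid again just before handing in.
- **Clips:** I hung them inner left, inner right, outer left, outer right, then centre. My fits from the pictures put the tilt at about 0.08 and 0.11 rad with one clip unbalanced.
- **Last checks:** Every clip was within about 4 mm of its place along the bar and 3 mm across it, in both camera views. The bar was level to about 0.01 rad.
- **Disagreement:** The first estimate of the bar's position across (x) was about 4 mm off the later view from directly above. I used the later one, and the clips lined up with it.
- **Mishaps:** I noticed no knocked pen and no slackened grip. All bystanders looked undisturbed.

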